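# Sort the torque tester's parts after a calibration run

## Robot

A 7-joint arm with a two-finger parallel gripper is mounted at the origin on the work surface. World frame = base frame: x ahead of the robot, y to its left, z up, the work surface at z = 0. Lengths are in m, angles in rad, forces in N, time in s.
With the tool pointing down it reaches from about 0.4 to 0.85 m from the base axis. Payload 10.4 kg.
Tool frame: the origin (TCP) lies midway between the tips of the shut fingers; the grasp point (between the pads) lies 19 mm behind it; z points along the fingers, y is the direction in which the jaws open and shut (so a half turn about z gives the same grasp; the last joint's range is limited). The gripper opens to 85 mm and grips with 20 to 120 N. Pads are 22 mm wide; open, the fingers measure 114 mm over their backs; the gripper's body (76 mm by 85 mm) begins 54 mm behind the grasp point. The pads swing forward as they close: fully open they stand 13 mm farther back than shut.
Start: joints at [-1.306, 0.332, -0.065, 1.46, 0.022, 1.35, -0.088], TCP at [0.177, 0.599, 0.231] pointing down, gripper open.
Joint ranges: [-2.6, 2.6], [-0.5, 2.12], [-1.47, 1.34], [0.16, 2.42], [-1.27, 4.41], [0.06, 2.06], [-2.6, 2.6]. Speed limits (rad/s): [2.22, 2.22, 2.79, 2.79, 3.14, 3.14, 3.14].

## Interface

Orientations are given as a unit quaternion [x, y, z, w].
In Python, from workcell import manip, viewer gives the robot as it stands.
- The arm moves only by the tool move_arm, never from a script. Its argument "deltas" is a list of rows, each a list of 7 numbers: the shift along the tool's x, y, z in m, then the turn, a rotation vector about the tool's x, y, z in degrees, then the opening, from -1 (shut) to 1 (fully open). In form: [[dx, dy, dz, wx, wy, wz, gripper], ...]. A call has 1 to 10 rows; each row shifts and turns the commanded pose from where the row before left it, along the tool's axes as they then stand; what a row does not reach is not made up. A row lasts 1/8 s, in which the tool goes at most 62.5 mm and 10.7 degrees, less where a joint would pass 70% of its speed; a pose out of reach is approached as far as the arm can. A call with a gripper value outside its range is refused whole. The fingers move at their own pace and stop on an object; "force" is the grip in N (left out, the last holds). Time passes only in rows, so rows that do not move let the fingers close. It gives the time, the measured TCP pose, the force and the opening at its end, in the units of the state.
- manip.get_obs(): the state, without advancing time (a new reading comes with each control period).
- viewer.camera(name): name is "side" or "top"; returns (picture, depth): 384x512x3 uint8, red, green, blue; 384x512 float32, m along the optical axis (not along the pixel's ray), 0 where there is no reading.
- viewer.calibration(name): a dict with "fx", "fy", "cx", "cy" (pixels), "R" (3x3) and "t" (3): a world point X has camera coordinates R X + t. Camera axes: x right, y down, z forward; pixel columns grow to the right and rows downward; lengths in m; the calibration is good to about 2 mm. A picture is of the moment at which its call begins. calibration takes no time and is no camera call.
- manip.hand_in(): hands the job in, once; it reports no verdict.
The state is a dict: "clock": time; "joint_pos": joint angles; "joint_velocities": joint speeds; "tau": joint torques, N m; "position": TCP position; "ee_rot": TCP orientation; "ft_force": force on the tool from outside, world axes, zero at the start; "torque": the same for the moment, N m; "grip_width": opening from 0.0 (shut) to 1.0 (fully open).
Only numpy, scipy, OpenCV 4.12 (cv2) and the standard library are available. Lean on these libraries where they do the work, as an engineer would, in place of code of your own. Each camera call takes 0.05 s, during which the arm holds its last target.

## Task

Sort the five loose parts at the torque tester: stand the rust-flecked spline socket upright, mouth up, in the red tray, and lay the chrome wobble extension flat in the blue tray. Stack the other three, centred on one another, in the middle of the round green pad, widest at the bottom: the gray aluminium fixture block, then the bronze thrust washer flat on it, then the black thrust button with its bright spot up. Leave the oil can and the screwdriver where they are, and let go of everything.

Things in the scene. Friction and masses are not known exactly. Their poses are not given: they have to be found in the camera images.
- block_mid (a point): Gray cast-aluminium fixture block, 58 x 58 mm square and 26 mm high, lying flat, four small dark holes marked on top, about 0.25 kg. The point is its centre, 13 mm above its underside; x and y run square to its side faces, z up.
- washer_mid (a point): Bronze thrust washer (thick flat ring), outside diameter 48 mm, hole 20 mm, 14 mm high, lying flat, about 0.2 kg. The point is its centre, 7 mm above its underside; z is the ring's axis; either face may be up at the end.
- button_mid (a point): Black thrust button, a solid round piece 30 mm in diameter and 22 mm high, upper rim bevelled above 18 mm, with a small bright spot in the middle of its top; it stands upright. About 0.1 kg. The point is its centre, 11 mm above its underside; z up along its axis.
- socket_mid (a point): Brown, rust-flecked steel spline socket, a round cup 33 mm in diameter and 40 mm high standing upright, its splined mouth up. About 0.15 kg. The point is its centre, 20 mm above its underside; z up along its axis.
- extension_mid (a point): Chrome wobble extension, a bar 96 mm long lying flat: round shaft 12 mm thick between two six-sided parts 18 mm across flats that it rests on and that keep it from rolling. The shaft's clear length is 48 mm, from -24 to +24 mm about the point. About 0.12 kg. The point is the middle of its length, on the axis, 9 mm above what it lies on; x runs along the bar.
- red_tray_in (a point): Red plastic tray, fixed, open at the top, 140 mm (x) by 124 mm (y) outside, 28 mm high, walls and floor 5 mm thick. The point is the centre of its inner floor, 5 mm above the bench; x along its longer side, z up.
- blue_tray_in (a point): Blue plastic tray, fixed, same size and shape as the red one: 140 mm (x) by 124 mm (y) outside, 28 mm high, walls and floor 5 mm thick. The point is the centre of its inner floor, 5 mm above the bench; x along its longer side, z up.
- pad_top (a point): Round green pad, fixed, 110 mm in diameter and 8 mm high, white tick marks near its rim. The point is the centre of its top face; z up.
- oilcan_mid (a point): Bystander: mustard-yellow oil can with a spout, 56 mm in diameter, 105 mm high, standing loose on the bench. The point is on its axis, 30 mm above the bench.
- driver_grip (a point): Bystander: loose black-handled screwdriver lying on the bench, 170 mm long. The point is in the handle; x runs towards the tip.
Not all that is in view belongs to the job. Leave any orange or purple look-alike of the part that bears socket_mid alone.

How it is judged:
By the outcome, as a careful person would: the job done as asked, in the order asked, and still so for the second after the job is handed in, with the robot touching nothing.
It also fails if it takes over 120 s, if anything falls off the work surface, if the arm or the gripper's body presses on something with over 40 N, if the wrist force passes 120 N, or if a joint passes its speed limit or range.

## Working session

There is one attempt and no reset: what is moved stays moved. The work goes in short steps, Python scripts to look and compute and a tool call to move; the robot and the scene stay as the last step left them, time stands still between calls to the robot, and variables do not carry over. Pictures are saved under pics/ and viewed, and the job is handed in when it is done.

Besides the shell and the picture viewer there is one more tool, called after "Emit:" by a JSON object that holds its "fn" and its "kwargs", one argument or row to a line. move_arm: Moves the arm, as the interface text tells. Its arguments: {"type":"object","properties":{"deltas":{"type":"array"},"force":{"type":"number"}},"required":["deltas"]}

```bash
mkdir -p pics; ls; cat > h.py <<'E'
from workcell import manip, viewer
import numpy as np, cv2
def shot(tag):
    o={}
    for n in ("top","side"):
        p,d=viewer.camera(n); cv2.imwrite(f"pics/{tag}_{n}.png",p[:,:,::-1]); np.savez(f"pics/{tag}_{n}.npz",p=p,d=d); o[n]=(p,d)
    return o
def load(tag,n):
    z=np.load(f"pics/{tag}_{n}.npz"); return z['p'],z['d']
def ray(n,u,v,z):
    c=viewer.calibration(n);R=np.array(c['R']);t=np.array(c['t'])
    o=-R.T@t; d=R.T@np.array([(u-c['cx'])/c['fx'],(v-c['cy'])/c['fy'],1])
    return o+d*(z-o[2])/d[2]
def cloud(n,d):
    c=viewer.calibration(n);R=np.array(c['R']);t=np.array(c['t'])
    v,u=np.indices(d.shape)
    P=np.stack([(u-c['cx'])/c['fx']*d,(v-c['cy'])/c['fy']*d,d],-1)
    return (P-t)@R
E
python3 - <<'E'
from h import *
np.set_printoptions(precision=4,suppress=True)
shot("a")
for n in("top","side"):
    c=viewer.calibration(n);R=np.array(c['R']);print(n,c['fx'],-R.T@np.array(c['t']),R[2])
print(manip.get_obs())
E
```

```text
pics
top 479.53277419815726 [ 0.3895 -0.014   1.1104] [ 0.1418  0.0155 -0.9898]
side 492.16276331103916 [-0.0623 -0.7136  0.698 ] [ 0.5379  0.624  -0.5669]
{'clock': 0.1, 'joint_pos': array([-1.3056,  0.3328, -0.0647,  1.4609,  0.0216,  1.3499, -0.0885]), 'joint_velocities': array([-0.002 , -0.0018,  0.0019, -0.0034,  0.0008,  0.0003, -0.0001]), 'tau': array([  0.0009, -62.6741,   0.0488, -39.2437,   0.0163,   0.0069,
         0.    ]), 'position': array([0.1773, 0.599 , 0.2306]), 'ee_rot': array([ 0.1434,  0.9897, -0.0006, -0.0001]), 'ft_force': array([ 0.6559, -0.652 , -0.3742]), 'torque': array([-0.0261,  0.0047, -0.0217]), 'grip_width': 1.0006354922243825}
```

View pics/a_top.png

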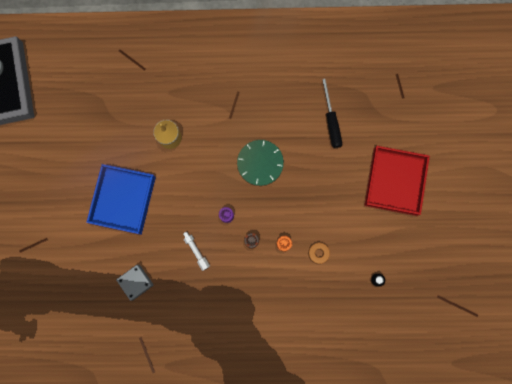

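View pics/a_side.png

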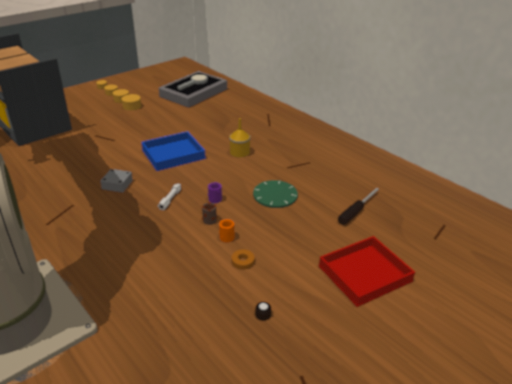

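The top view shows the blue tray (122,199), pad (261,163), red tray (397,181), block (134,283), extension (197,251), washer (319,253), button (378,280), oil can (166,132) and driver (334,130). These could be taken for the socket: brown (252,240), purple (227,214), orange (285,243), and the washer ring (319,253). By the description it is the brown one, so I'll check that with crops.

```bash
python3 - <<'E'
from h import *
p,_=load("a","top");q,_=load("a","side")
a=cv2.resize(p[195:300,205:400],None,fx=4,fy=4,interpolation=2)
b=cv2.resize(q[170:330,90:290],None,fx=3,fy=3,interpolation=2)
cv2.imwrite("pics/c1.png",a[:,:,::-1]);cv2.imwrite("pics/c2.png",b[:,:,::-1])
c=cv2.resize(p[220:310,100:220],None,fx=5,fy=5,interpolation=2)
cv2.imwrite("pics/c3.png",c[:,:,::-1])
E
```

```text
(no output)
```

View pics/c1.png

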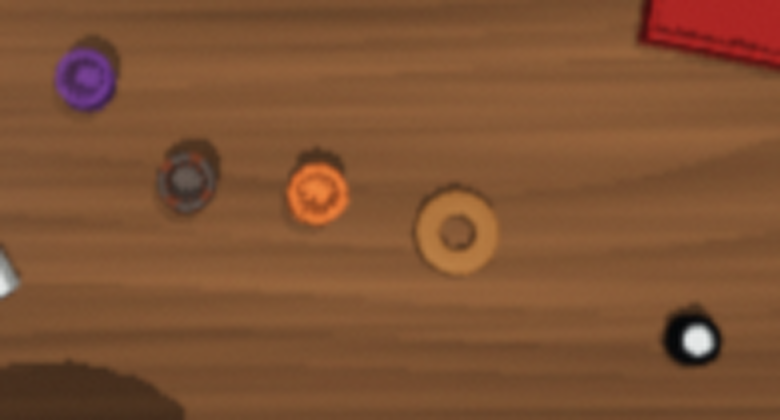

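View pics/c2.png

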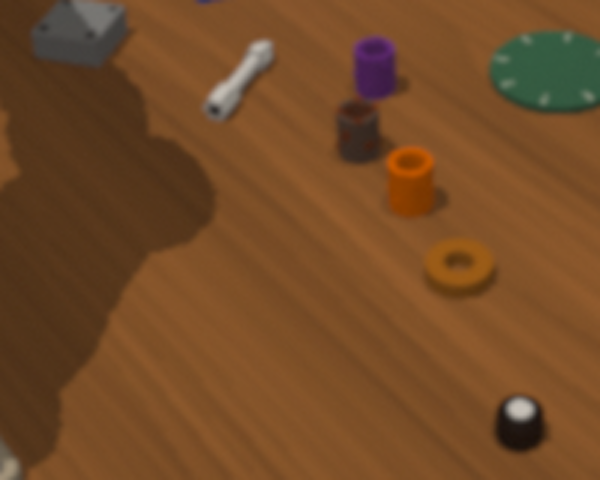

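View pics/c3.png

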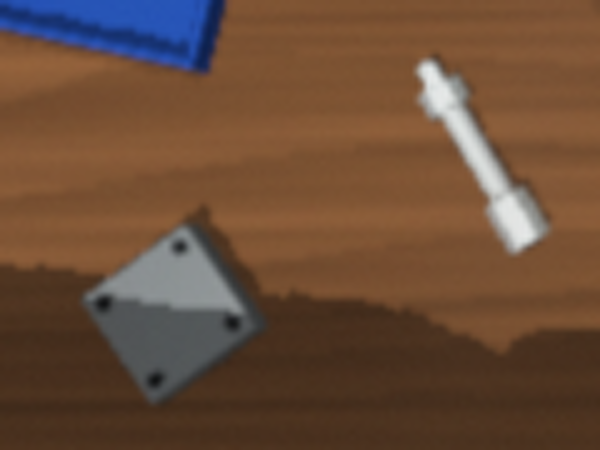

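The brown cup at crop (187,178), full image (252,240), is the rust-flecked socket with its mouth up. The button's spot is up at (378,280), and the block's four holes are visible. Next I'll measure.

```bash
cat > meas.py <<'E'
from h import *
np.set_printoptions(precision=4,suppress=True)
def comps(tag,n="top",lo=0.004,hi=0.2):
    p,d=load(tag,n);C=cloud(n,d);h=C[...,2]
    m=((h>lo)&(h<hi)&(d>0)).astype(np.uint8)
    k,l,s,c=cv2.connectedComponentsWithStats(m)
    return p,C,l,s,c
if __name__=="__main__":
    import sys
    tag=sys.argv[1]
    for n in ("top","side"):
        p,C,l,s,c=comps(tag,n)
        print(n)
        for i in range(1,len(s)):
            if s[i,4]<40: continue
            q=C[l==i]; zt=np.percentile(q[:,2],90)
            t=q[q[:,2]>zt-0.006]; 
            print(c[i].round(1),s[i,4],"ztop %.4f"%zt,"cen",t.mean(0),"mid",(t.min(0)+t.max(0))/2,"ext",np.ptp(t,axis=0), p[l==i].mean(0).astype(int))
E
python3 meas.py a
```

```text
top
[13.7 82.8] 2352 ztop 0.0375 cen [0.8357 0.5775 0.0353] mid [0.8433 0.5731 0.0393] ext [0.2068 0.0778 0.0156] [50 49 51]
[332.3 123.7] 477 ztop 0.0257 cen [ 0.7086 -0.1835  0.0235] mid [ 0.7418 -0.1831  0.0247] ext [0.1501 0.0327 0.0101] [43 41 39]
[166.8 134.1] 603 ztop 0.0680 cen [0.698  0.204  0.0707] mid [0.7003 0.2047 0.0852] ext [0.0332 0.0346 0.0462] [140 110  54]
[259.7 162.4] 1556 ztop 0.0101 cen [ 0.6346 -0.0092  0.0076] mid [ 0.636  -0.0089  0.0099] ext [0.111  0.1062 0.0118] [62 99 76]
[396.8 180.4] 2252 ztop 0.0270 cen [ 0.5841 -0.3245  0.0263] mid [ 0.5852 -0.3243  0.0273] ext [0.1598 0.1502 0.0124] [147  32  29]
[120.2 198.7] 2271 ztop 0.0272 cen [0.5505 0.3133 0.0265] mid [0.5514 0.3142 0.0267] ext [0.1614 0.1504 0.011 ] [ 38  72 156]
[225.7 214.9] 186 ztop 0.0408 cen [0.5095 0.0699 0.0391] mid [0.51   0.0701 0.0398] ext [0.0317 0.0317 0.009 ] [ 94  52 109]
[195.8 252. ] 279 ztop 0.0183 cen [0.4252 0.1385 0.0158] mid [0.4294 0.1406 0.0168] ext [0.0822 0.0559 0.0092] [186 185 182]
[250.9 240.6] 180 ztop 0.0408 cen [0.4514 0.0124 0.0388] mid [0.4512 0.0123 0.0385] e
[... 2004 characters left out ...]
 0.0237] ext [0.0851 0.0303 0.0091] [54 40 32]
[ 35.6 312.4] 8351 ztop 0.1584 cen [ 0.033  -0.0634  0.1777] mid [ 0.0399 -0.0213  0.1762] ext [0.0794 0.1231 0.0474] [101  92  76]
[227.  229.7] 309 ztop 0.0398 cen [ 0.4416 -0.0646  0.0384] mid [ 0.442  -0.0628  0.038 ] ext [0.0325 0.0336 0.0084] [144  66   3]
[366.2 269.5] 3349 ztop 0.0269 cen [ 0.5798 -0.3309  0.0258] mid [ 0.5833 -0.3268  0.0259] ext [0.1612 0.1495 0.01  ] [134  19   9]
[243.1 258.2] 345 ztop 0.0150 cen [ 0.4191 -0.1446  0.0133] mid [ 0.4208 -0.1436  0.0129] ext [0.0482 0.0482 0.0076] [134  79  22]
[263.4 310.1] 244 ztop 0.0231 cen [ 0.3563 -0.2756  0.021 ] mid [ 0.3582 -0.2745  0.0212] ext [0.0294 0.0295 0.0082] [73 61 53]
```

```bash
cat > m2.py <<'E'
from meas import *
def rect(pts):
    (cx,cy),(w,h),a=cv2.minAreaRect((pts[:,:2]*1000).astype(np.float32)); return np.array([cx,cy,w,h,a]).round(1)
for n in("top","side"):
    p,C,l,s,c=comps("a",n)
    exp={"red":(.584,-.326,.022,.034),"blue":(.55,.312,.022,.034),"block":(.36,.276,.018,.032),"ext":(.424,.137,.004,.03),"pad":(.634,-.01,.004,.014)}
    for k,(x,y,lo,hi) in exp.items():
        m=(abs(C[...,0]-x)<.1)&(abs(C[...,1]-y)<.1)&(C[...,2]>lo)&(C[...,2]<hi)
        if k in("ext","block"): m&=(abs(C[...,0]-x)<.055)&(abs(C[...,1]-y)<.055)
        if k=="pad": m&=np.hypot(C[...,0]-x,C[...,1]-y)<.075
        print(n,k,rect(C[m]),np.median(C[m][:,2]))
    # colour-mask ext
    hsv=cv2.cvtColor(p,cv2.COLOR_RGB2HSV)
    m=(hsv[...,1]<60)&(hsv[...,2]>110)
    vv,uu=np.nonzero(m); 
    P=np.array([ray(n,u,v,.012) for u,v in zip(uu,vv)])
    k=(abs(P[:,0]-.424)<.055)&(abs(P[:,1]-.137)<.05); Q=P[k]
    print("extcol",rect(Q),Q[:,:2].mean(0),np.degrees(np.arctan2(*np.linalg.svd(Q[:,:2]-Q[:,:2].mean(0))[2][0][::-1])))
E
python3 m2.py
```

```text
top red [ 585.1 -324.3  125.1  140.5   78.1] 0.026499353659296267
top blue [551.2 314.1 125.8 140.3  77.4] 0.02662929438214995
top block [360.1 278.1  58.3  58.5  35.8] 0.024913748056289955
top ext [422.3 139.4 104.7  93.7  82.2] 0.013685924271535085
top pad [635.1 -19.9 123.2 133.1  46.1] 0.007490555403248266Traceback (most recent call last):
  File "m2.py", line 16, in <module>
    P=np.array([ray(n,u,v,.012) for u,v in zip(uu,vv)])
                ~~~^^^^^^^^^^^^
  File "h.py", line 11, in ray
    c=viewer.calibration(n);R=np.array(c['R']);t=np.array(c['t'])
ValueError: time passes only in moves, steps and waits
```

```bash
sed -i 's/viewer.calibration(n)/cal(n)/; s/^def shot/import functools\n@functools.cache\ndef cal(n): return viewer.calibration(n)\ndef shot/' h.py; sed -i 's/"pad":(.634,-.01,.004,.014)//; s/"ext":(.424,.137,.004,.03),//' m2.py; python3 m2.py
```

```text
top red [ 585.1 -324.3  125.1  140.5   78.1] 0.026499353659296267
top blue [551.2 314.1 125.8 140.3  77.4] 0.02662929438214995
top block [360.1 278.1  58.3  58.5  35.8] 0.024913748056289955
extcol [431.3 141.2  97.6  21.3  31.1] [0.428  0.1391] -149.196187197918
side red [ 583.7 -326.9  126.3  143.6   78.1] 0.0265496464677396
side blue [550.9 310.7 130.5 141.5  77.1] 0.025948189843382832
side block [359.8 274.4  64.3  58.1  36.3] 0.025323802999993168
extcol [424.4 135.  105.8  22.7  30.7] [0.4258 0.136 ] -147.5046409722584
```

```bash
cat > plan.py <<'E'
# usage: plan.py "x,y,z,yawdeg,n[,grip]" ...   yaw = world angle of tool x; jaws along yaw-90
import sys; from h import *
from scipy.spatial.transform import Rotation as Ro
o=manip.get_obs(); R=Ro.from_quat(o['ee_rot']).as_matrix(); P=np.array(o['position'])
yaw=np.degrees(np.arctan2(R[1,0],R[0,0]))
print("t %.2f"%o['clock'],"pos",P.round(4),"yaw %.2f"%yaw,"tilt",np.degrees([R[0,2],R[1,2]]).round(2),"w %.3f"%o['grip_width'],"F",np.round(o['ft_force'],1),"q",np.round(o['joint_pos'],2))
g=None
for a in sys.argv[1:]:
    v=a.split(','); x,y,z,ty=map(float,v[:4]); n=int(v[4]); g=v[5] if len(v)>5 else g
    ty=yaw+(ty-yaw+180)%360-180
    rows=[]
    for i in range(n):
        k=n-i; c,s=np.cos(np.radians(yaw)),np.sin(np.radians(yaw))
        d=(np.array([x,y,z])-P)/k; X=np.array([c,s,0]);Y=np.array([s,-c,0])
        t=np.round([d@X,d@Y,-d[2]],3 if k>1 else 4); w=round(-(ty-yaw)/k,1)
        rows.append([*t.tolist(),0,0,w,float(g) if g else None])
        P=P+t[0]*X+t[1]*Y-np.array([0,0,t[2]]); yaw-=w
    print("->",a,"step",np.linalg.norm(d).round(4)); print(rows)
E
python3 plan.py 0.4505,0.0105,0.10,90,12,1 0.4505,0.0105,0.006,90,3
```

```text
t 0.10 pos [0.1773 0.599  0.2306] yaw 163.51 tilt [-0.02 -0.07] w 1.001 F [ 0.7 -0.7 -0.4] q [-1.31  0.33 -0.06  1.46  0.02  1.35 -0.09]
-> 0.4505,0.0105,0.10,90,12,1 step 0.0551
[[-0.036, -0.041, 0.011, 0, 0, np.float64(6.1), 1.0], [-0.04, -0.036, 0.011, 0, 0, np.float64(6.1), 1.0], [-0.043, -0.032, 0.011, 0, 0, np.float64(6.1), 1.0], [-0.047, -0.027, 0.011, 0, 0, np.float64(6.1), 1.0], [-0.049, -0.022, 0.011, 0, 0, np.float64(6.1), 1.0], [-0.051, -0.017, 0.011, 0, 0, np.float64(6.1), 1.0], [-0.053, -0.011, 0.011, 0, 0, np.float64(6.2), 1.0], [-0.054, -0.006, 0.011, 0, 0, np.float64(6.1), 1.0], [-0.054, 0.0, 0.011, 0, 0, np.float64(6.2), 1.0], [-0.054, 0.006, 0.011, 0, 0, np.float64(6.1), 1.0], [-0.053, 0.012, 0.01, 0, 0, np.float64(6.2), 1.0], [-0.0511, 0.0176, 0.0106, 0, 0, np.float64(6.1), 1.0]]
-> 0.4505,0.0105,0.006,90,3 step 0.032
[[0.0, 0.0, 0.031, 0, 0, np.float64(0.0), 1.0], [0.0, 0.0, 0.031, 0, 0, np.float64(0.0), 1.0], [0.0, 0.0, 0.032, 0, 0, np.float64(0.0), 1.0]]
```

Emit:
{"fn": "move_arm", "kwargs": {
  "deltas": [
    [-0.036,-0.041,0.011,0,0,6.1,1],
    [-0.04,-0.036,0.011,0,0,6.1,1],
    [-0.043,-0.032,0.011,0,0,6.1,1],
    [-0.047,-0.027,0.011,0,0,6.1,1],
    [-0.049,-0.022,0.011,0,0,6.1,1],
    [-0.051,-0.017,0.011,0,0,6.1,1],
    [-0.053,-0.011,0.011,0,0,6.2,1],
    [-0.054,-0.006,0.011,0,0,6.1,1],
    [-0.054,0,0.011,0,0,6.2,1],
    [-0.054,0.006,0.011,0,0,6.1,1]
  ],
  "force": 40
}}

```text
clock: 1.35
position: [0.405, 0.1073, 0.121]
ee_rot: [0.629, 0.778, 0.0, -0.0]
ft_force: [1.4, 0.8, -0.9]
grip_width: 1.001
```

Emit:
{"fn": "move_arm", "kwargs": {
  "deltas": [
    [-0.053,0.012,0.01,0,0,6.2,1],
    [-0.051,0.0176,0.0106,0,0,6.1,1],
    [0,0,0,0,0,0,1],
    [0,0,0,0,0,0,1]
  ]
}}

```text
clock: 1.85
position: [0.4502, 0.0113, 0.1005]
ee_rot: [0.707, 0.707, -0.0, -0.0]
ft_force: [0.2, -0.5, 0.1]
grip_width: 1.001
```

```bash
sed -i 's/,w,float/,float(w),float/' plan.py; python3 plan.py 0.4505,0.0105,0.006,90,3,1; python3 -c "
from h import *
shot('b')"
```

```text
t 1.85 pos [0.4502 0.0113 0.1005] yaw 90.04 tilt [-0.05  0.  ] w 1.001 F [ 0.2 -0.5  0.1] q [-0.66  0.06  0.55  2.08 -0.04  1.   -0.08]
-> 0.4505,0.0105,0.006,90,3,1 step 0.0315
[[-0.0, 0.0, 0.031, 0, 0, 0.0, 1.0], [-0.0, 0.0, 0.032, 0, 0, 0.0, 1.0], [-0.0008, 0.0003, 0.0315, 0, 0, 0.0, 1.0]]
```

View pics/b_side.png

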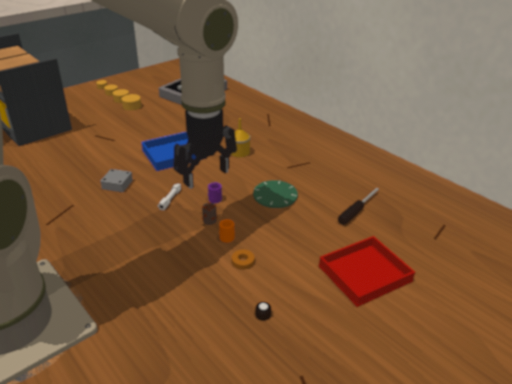

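View pics/b_top.png

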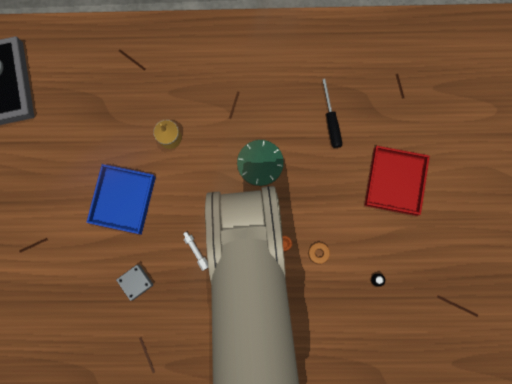

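The gripper is over the socket with its jaws along x, and the orange and purple parts are clear. I'll descend.

Emit:
{"fn": "move_arm", "kwargs": {
  "deltas": [
    [0,0,0.031,0,0,0,1],
    [0,0,0.032,0,0,0,1],
    [-0.0008,0.0003,0.0325,0,0,0,1],
    [0,0,0,0,0,0,1],
    [0,0,0,0,0,0,-1],
    [0,0,0,0,0,0,-1],
    [0,0,0,0,0,0,-1],
    [0,0,0,0,0,0,-1]
  ],
  "force": 40
}}

```text
clock: 2.95
position: [0.4516, 0.0105, 0.0062]
ee_rot: [0.707, 0.707, 0.001, 0.0]
ft_force: [-1.3, 0.1, 9.2]
grip_width: 0.367
```

```bash
python3 plan.py 0.4505,0.0105,0.11,90,2,-1 0.583,-0.326,0.11,60,8 0.583,-0.326,0.015,60,3
```

```text
t 2.95 pos [0.4516 0.0105 0.0062] yaw 90.01 tilt [0.08 0.06] w 0.367 F [-1.3  0.1  9.2] q [-0.61  0.25  0.54  2.15 -0.18  0.78  0.04]
-> 0.4505,0.0105,0.11,90,2,-1 step 0.0518
[[0.0, -0.001, -0.052, 0, 0, 0.0, -1.0], [0.0, -0.0001, -0.0518, 0, 0, 0.0, -1.0]]
-> 0.583,-0.326,0.11,60,8 step 0.0449
[[-0.042, 0.017, -0.0, 0, 0, 3.8, -1.0], [-0.041, 0.019, -0.0, 0, 0, 3.7, -1.0], [-0.04, 0.022, -0.0, 0, 0, 3.8, -1.0], [-0.038, 0.024, -0.0, 0, 0, 3.7, -1.0], [-0.036, 0.027, -0.0, 0, 0, 3.8, -1.0], [-0.034, 0.029, -0.0, 0, 0, 3.7, -1.0], [-0.033, 0.032, -0.0, 0, 0, 3.8, -1.0], [-0.0302, 0.0332, -0.0, 0, 0, 3.7, -1.0]]
-> 0.583,-0.326,0.015,60,3 step 0.032
[[-0.0, -0.0, 0.032, 0, 0, 0.0, -1.0], [-0.0, -0.0, 0.031, 0, 0, 0.0, -1.0], [-0.0, -0.0, 0.032, 0, 0, 0.0, -1.0]]
```

Emit:
{"fn": "move_arm", "kwargs": {
  "deltas": [
    [0,0,0,0,0,0,-1],
    [0,0,-0.03,0,0,0,-1],
    [0,0,-0.038,0,0,0,-1],
    [0,0,-0.036,0,0,0,-1],
    [0,0,0,0,0,0,-1],
    [0,0,0,0,0,0,-1]
  ]
}}

```text
clock: 3.7
position: [0.4505, 0.0102, 0.1088]
ee_rot: [0.707, 0.707, 0.0, -0.0]
ft_force: [0.3, -0.4, -1.8]
grip_width: 0.361
```

```bash
python3 plan.py  0.583,-0.326,0.11,60,8,-1; python3 -c "
from h import *
shot('c')
p,_=load('c','side');cv2.imwrite('pics/c_crop.png',cv2.resize(p[60:280,120:330],None,fx=2.7,fy=2.7)[:,:,::-1])"
```

```text
t 3.70 pos [0.4505 0.0102 0.1088] yaw 90.02 tilt [-0.02  0.02] w 0.361 F [ 0.3 -0.4 -1.8] q [-0.67  0.05  0.57  2.08 -0.03  1.02 -0.09]
-> 0.583,-0.326,0.11,60,8,-1 step 0.0448
[[-0.042, 0.017, -0.0, 0, 0, 3.8, -1.0], [-0.041, 0.019, -0.0, 0, 0, 3.7, -1.0], [-0.039, 0.022, -0.0, 0, 0, 3.8, -1.0], [-0.038, 0.024, -0.0, 0, 0, 3.7, -1.0], [-0.036, 0.027, -0.0, 0, 0, 3.8, -1.0], [-0.035, 0.029, -0.0, 0, 0, 3.7, -1.0], [-0.033, 0.032, -0.001, 0, 0, 3.8, -1.0], [-0.03, 0.0332, -0.0002, 0, 0, 3.7, -1.0]]
```

View pics/c_crop.png

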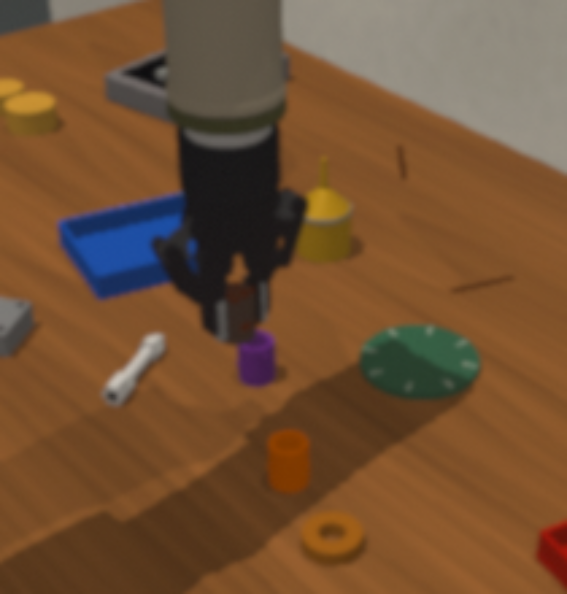

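The brown socket is held between the pads at crop (238,310), and the purple and orange parts haven't moved. I'll carry it to the red tray.

Emit:
{"fn": "move_arm", "kwargs": {
  "deltas": [
    [-0.042,0.017,0,0,0,3.8,-1],
    [-0.041,0.019,0,0,0,3.7,-1],
    [-0.039,0.022,0,0,0,3.8,-1],
    [-0.038,0.024,0,0,0,3.7,-1],
    [-0.036,0.027,0,0,0,3.8,-1],
    [-0.035,0.029,0,0,0,3.7,-1],
    [-0.033,0.032,-0.001,0,0,3.8,-1],
    [-0.03,0.033,0,0,0,3.7,-1],
    [0,0,0.03,0,0,0,-1],
    [0,0,0,0,0,0,-1]
  ]
}}

```text
clock: 5.05
position: [0.5811, -0.3252, 0.0765]
ee_rot: [0.866, 0.5, -0.002, -0.003]
ft_force: [-1.1, 0.4, -0.9]
grip_width: 0.364
```

```bash
python3 plan.py  0.583,-0.326,0.013,60,4,-1
```

```text
t 5.05 pos [ 0.5811 -0.3252  0.0765] yaw 59.98 tilt [-0.35  0.13] w 0.364 F [-1.1  0.4 -0.9] q [-0.07  0.65  0.73  1.54 -0.45  1.14  0.23]
-> 0.583,-0.326,0.013,60,4,-1 step 0.0155
[[0.0, 0.001, 0.016, 0, 0, -0.0, -1.0], [0.0, 0.0, 0.016, 0, 0, -0.0, -1.0], [0.0, 0.001, 0.016, 0, 0, -0.0, -1.0], [0.0003, 0.0, 0.0155, 0, 0, -0.0, -1.0]]
```

Emit:
{"fn": "move_arm", "kwargs": {
  "deltas": [
    [0,0,0.02,0,0,0,-1],
    [0,0,0.02,0,0,0,-1],
    [0,0,0.02,0,0,0,-1],
    [0,0,0,0,0,0,-1],
    [0,0,0,0,0,0,-1]
  ]
}}

```text
clock: 5.68
position: [0.5834, -0.3263, 0.0206]
ee_rot: [0.866, 0.5, 0.0, 0.0]
ft_force: [-0.5, -0.5, -2.0]
grip_width: 0.364
```

Emit:
{"fn": "move_arm", "kwargs": {
  "deltas": [
    [0,0,0.0045,0,0,0,-1],
    [0,0,0.004,0,0,0,-1],
    [0,0,0,0,0,0,-1],
    [0,0,0,0,0,0,0.1],
    [0,0,0,0,0,0,0.1],
    [0,0,0,0,0,0,0.1],
    [0,0,-0.03,0,0,0,0.1],
    [0,0,-0.04,0,0,0,0.1],
    [0,0,-0.04,0,0,0,0.1],
    [0,0,0,0,0,0,0.1]
  ]
}}

```text
clock: 6.92
position: [0.5846, -0.3272, 0.1253]
ee_rot: [0.866, 0.5, 0.002, 0.002]
ft_force: [0.5, -0.5, 1.0]
grip_width: 0.551
```

```bash
python3 plan.py  0.4305,0.1395,0.12,121,10,0.1;  python3 -c "
from h import *
shot('d')
p,_=load('d','side');cv2.imwrite('pics/d_crop.png',cv2.resize(p[180:330,290:450],None,fx=3,fy=3)[:,:,::-1])"; python3 meas.py d |grep -v "e-"|cut -c1-130
```

```text
t 6.92 pos [ 0.5846 -0.3272  0.1253] yaw 60.00 tilt [ 0.3  -0.13] w 0.551 F [ 0.5 -0.5  1. ] q [-0.08  0.6   0.76  1.5  -0.43  1.21  0.21]
-> 0.4305,0.1395,0.12,121,10,0.1 step 0.0481
[[0.033, -0.037, 0.001, 0, 0, -6.1, 0.1], [0.036, -0.033, 0.0, 0, 0, -6.1, 0.1], [0.04, -0.029, 0.001, 0, 0, -6.1, 0.1], [0.043, -0.025, 0.0, 0, 0, -6.1, 0.1], [0.045, -0.02, 0.001, 0, 0, -6.1, 0.1], [0.047, -0.015, 0.0, 0, 0, -6.1, 0.1], [0.048, -0.01, 0.001, 0, 0, -6.1, 0.1], [0.049, -0.005, 0.0, 0, 0, -6.1, 0.1], [0.049, 0.001, 0.001, 0, 0, -6.1, 0.1], [0.0478, 0.0057, 0.0003, 0, 0, -6.1, 0.1]]
top
[13.6 82.7] 2342 ztop 0.0374 cen [0.8362 0.5774 0.0353] mid [0.8435 0.5733 0.0396] ext [0.2074 0.0757 0.0164] [50 49 51]
[332.2 123.6] 476 ztop 0.0258 cen [ 0.7067 -0.1836  0.0237] mid [ 0.7078 -0.1839  0.025 ] ext [0.0846 0.0297 0.0102] [43 41 39]
[166.8 134.1] 593 ztop 0.0682 cen [0.6978 0.2041 0.0718] mid [0.6991 0.2055 0.0843] ext [0.0306 0.032  0.0441] [140 110  54]
[259.6 162.5] 1578 ztop 0.0100 cen [ 0.6345 -0.009   0.0075] mid [ 0.635  -0.0089  0.0097] ext [0.1091 0.1063 0.0114] [62 99 76]
[384.8 1
[... 2471 characters left out ...]
9  0.1945] ext [0.0463 0.048  0.0108] [48 37 32]
[227.  229.6] 302 ztop 0.0397 cen [ 0.442  -0.0644  0.0383] mid [ 0.4417 -0.0632  0.0381] ext [0.0332 0.0358 0.0086] [136  62   3]
[366.4 269.2] 3409 ztop 0.0285 cen [ 0.579  -0.3294  0.0295] mid [ 0.5854 -0.3266  0.0347] ext [0.1638 0.1495 0.0242] [123  23  14
[ 35.5 312.1] 8418 ztop 0.1624 cen [ 0.0355 -0.0662  0.1786] mid [ 0.0358 -0.0671  0.1782] ext [0.0691 0.0159 0.0434] [111 100  83
[243.  258.1] 341 ztop 0.0151 cen [ 0.4193 -0.1443  0.0134] mid [ 0.4198 -0.1432  0.0133] ext [0.0468 0.0467 0.0082] [132  79  22]
[263.3 310.1] 244 ztop 0.0232 cen [ 0.3565 -0.2754  0.0212] mid [ 0.3581 -0.2741  0.0212] ext [0.03   0.0286 0.0071] [82 69 60]
```

View pics/d_crop.png

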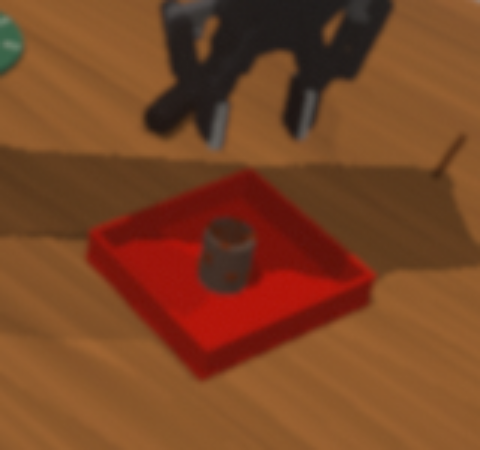

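The socket stands mouth up in the red tray at crop (228,255). Next is the extension: the bar lies at about 31°, so yaw 31.

```bash
python3 plan.py  0.4305,0.1395,0.08,31,10,0.1
```

```text
t 7.03 pos [ 0.5832 -0.3259  0.1217] yaw 60.02 tilt [0.03 0.02] w 0.551 F [-0.3  0.4 -0.7] q [-0.08  0.6   0.75  1.5  -0.43  1.21  0.21]
-> 0.4305,0.1395,0.08,31,10,0.1 step 0.0495
[[0.033, -0.036, 0.004, 0, 0, 2.9, 0.1], [0.031, -0.038, 0.004, 0, 0, 2.9, 0.1], [0.029, -0.04, 0.004, 0, 0, 2.9, 0.1], [0.027, -0.041, 0.004, 0, 0, 2.9, 0.1], [0.025, -0.042, 0.004, 0, 0, 2.9, 0.1], [0.022, -0.044, 0.004, 0, 0, 2.9, 0.1], [0.02, -0.045, 0.004, 0, 0, 2.9, 0.1], [0.018, -0.045, 0.005, 0, 0, 2.9, 0.1], [0.015, -0.046, 0.004, 0, 0, 2.9, 0.1], [0.0134, -0.0474, 0.0047, 0, 0, 2.9, 0.1]]
```

Emit:
{"fn": "move_arm", "kwargs": {
  "deltas": [
    [0.033,-0.036,0.004,0,0,2.9,0.1],
    [0.031,-0.038,0.004,0,0,2.9,0.1],
    [0.029,-0.04,0.004,0,0,2.9,0.1],
    [0.027,-0.041,0.004,0,0,2.9,0.1],
    [0.025,-0.042,0.004,0,0,2.9,0.1],
    [0.022,-0.044,0.004,0,0,2.9,0.1],
    [0.02,-0.045,0.004,0,0,2.9,0.1],
    [0.018,-0.045,0.005,0,0,2.9,0.1],
    [0.015,-0.046,0.004,0,0,2.9,0.1],
    [0.013,-0.047,0.005,0,0,2.9,0.1]
  ]
}}

```text
clock: 8.28
position: [0.429, 0.1401, 0.0789]
ee_rot: [0.964, 0.267, -0.0, 0.0]
ft_force: [0.8, 1.1, 0.3]
grip_width: 0.551
```

Emit:
{"fn": "move_arm", "kwargs": {
  "deltas": [
    [0,0,0,0,0,0,0.1],
    [0,0,0,0,0,0,0.1]
  ]
}}

```text
clock: 8.52
position: [0.43, 0.1382, 0.0792]
ee_rot: [0.964, 0.268, -0.001, 0.0]
ft_force: [-0.0, -0.3, -0.3]
grip_width: 0.552
```

```bash
python3 plan.py  0.4305,0.1395,0.002,31,3,0.1;  python3 -c "
from h import *
shot('e')
p,_=load('e','side');cv2.imwrite('pics/e_crop.png',cv2.resize(p[80:300,100:400],None,fx=2.6,fy=2.6)[:,:,::-1])"; python3 meas.py e |grep -v "e-"|cut -c1-130 | grep "\-0.32"
```

```text
t 8.53 pos [0.43   0.1382 0.0792] yaw 31.05 tilt [-0.05 -0.05] w 0.552 F [-0.  -0.3 -0.3] q [-1.16  0.12  0.79  2.11 -0.1   0.96 -1.34]
-> 0.4305,0.1395,0.002,31,3,0.1 step 0.0252
[[0.0, -0.0, 0.026, 0, 0, 0.0, 0.1], [0.001, -0.0, 0.026, 0, 0, 0.0, 0.1], [0.0001, -0.0009, 0.0252, 0, 0, 0.0, 0.1]]
[397.  180.4] 2389 ztop 0.0286 cen [ 0.584  -0.3237  0.0296] mid [ 0.5852 -0.3247  0.0351] ext [0.1594 0.1495 0.0251] [135  32  29
[366.3 269.2] 3480 ztop 0.0284 cen [ 0.5799 -0.3305  0.0294] mid [ 0.5841 -0.3273  0.0349] ext [0.163  0.1481 0.025 ] [128  23  13
```

View pics/e_crop.png

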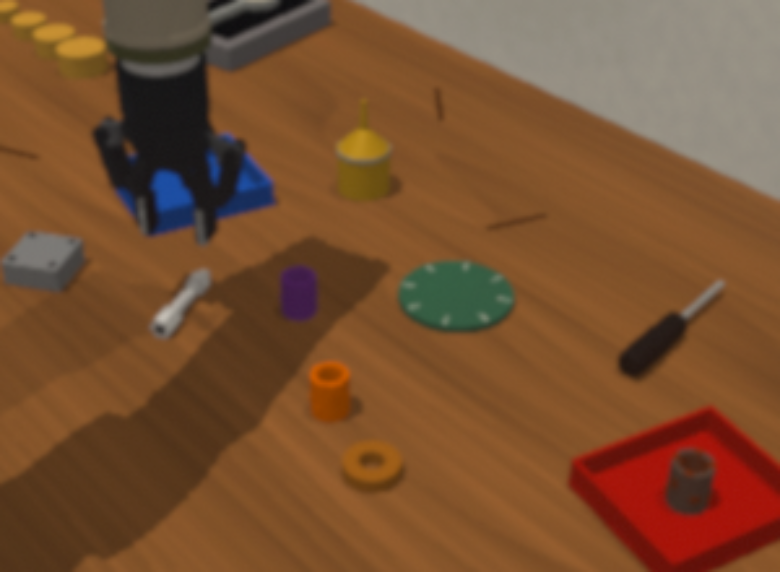

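```bash
python3 - <<'E'
from h import *
for n in("top","side"):
    p,d=load("e",n);C=cloud(n,d)
    m=(np.hypot(C[...,0]-.583,C[...,1]+.326)<.03)&(C[...,2]>.038)&(C[...,2]<.06)
    q=C[m];print(n,len(q),q.mean(0),(q.min(0)+q.max(0))/2,np.ptp(q,axis=0))
E
```

```text
top 112 [ 0.58185534 -0.32274432  0.04312551] [ 0.5819045  -0.3223534   0.04293455] [0.03159419 0.0316763  0.00946534]
side 149 [ 0.58052046 -0.32649973  0.04306578] [ 0.58181902 -0.32586343  0.04269884] [0.03519216 0.0332669  0.00935168]
```

Emit:
{"fn": "move_arm", "kwargs": {
  "deltas": [
    [0,0,0.026,0,0,0,0.1],
    [0.001,0,0.026,0,0,0,0.1],
    [0,-0.0005,0.025,0,0,0,0.1],
    [0,0,0,0,0,0,0.1],
    [0,0,0,0,0,0,-1],
    [0,0,0,0,0,0,-1],
    [0,0,0,0,0,0,-1],
    [0,0,0,0,0,0,-1]
  ]
}}

```text
clock: 9.62
position: [0.4317, 0.14, 0.0038]
ee_rot: [0.964, 0.267, 0.001, -0.0]
ft_force: [-1.1, -1.3, 6.1]
grip_width: 0.119
```

Emit:
{"fn": "move_arm", "kwargs": {
  "deltas": [
    [0,0,0,0,0,0,-1],
    [0,0,-0.03,0,0,0,-1],
    [0,0,-0.04,0,0,0,-1],
    [0,0,-0.03,0,0,0,-1],
    [0,0,0,0,0,0,-1],
    [0,0,0,0,0,0,-1]
  ]
}}

```text
clock: 10.38
position: [0.4306, 0.1398, 0.1023]
ee_rot: [0.964, 0.267, -0.0, -0.0]
ft_force: [-0.0, 1.2, -1.3]
grip_width: 0.118
```

```bash
python3 plan.py  0.551,0.312,0.1,31,5,-1 0.551,0.312,0.012,31,3;  python3 -c "
from h import *
shot('f')
p,_=load('f','side');cv2.imwrite('pics/f_crop.png',cv2.resize(p[80:300,100:400],None,fx=2.6,fy=2.6)[:,:,::-1])"
```

```text
t 10.38 pos [0.4306 0.1398 0.1023] yaw 31.03 tilt [-0.02  0.03] w 0.118 F [-0.   1.2 -1.3] q [-1.2   0.07  0.82  2.09 -0.06  1.01 -1.37]
-> 0.551,0.312,0.1,31,5,-1 step 0.0427
[[0.038, -0.017, 0.0, 0, 0, 0.0, -1.0], [0.038, -0.017, 0.001, 0, 0, 0.0, -1.0], [0.039, -0.017, 0.0, 0, 0, 0.0, -1.0], [0.038, -0.017, 0.001, 0, 0, 0.0, -1.0], [0.0389, -0.0174, 0.0003, 0, 0, 0.0, -1.0]]
-> 0.551,0.312,0.012,31,3 step 0.029
[[0.0, -0.0, 0.029, 0, 0, 0.0, -1.0], [0.0, -0.0, 0.03, 0, 0, 0.0, -1.0], [0.0, -0.0, 0.029, 0, 0, 0.0, -1.0]]
```

View pics/f_crop.png

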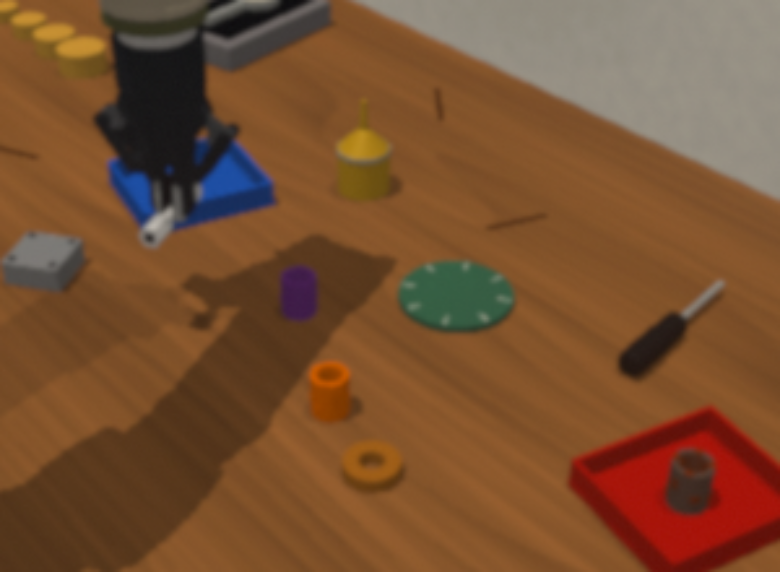

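The extension is held level at crop (158,228). I'll carry it to the blue tray.

Emit:
{"fn": "move_arm", "kwargs": {
  "deltas": [
    [0.038,-0.017,0,0,0,0,-1],
    [0.038,-0.017,0.001,0,0,0,-1],
    [0.039,-0.017,0,0,0,0,-1],
    [0.038,-0.017,0.001,0,0,0,-1],
    [0.039,-0.017,0,0,0,0,-1],
    [0,0,0.029,0,0,0,-1],
    [0,0,0.03,0,0,0,-1],
    [0,0,0.02,0,0,0,-1],
    [0,0,0,0,0,0,-1],
    [0,0,0,0,0,0,-1]
  ]
}}

```text
clock: 11.72
position: [0.5523, 0.3116, 0.0226]
ee_rot: [0.964, 0.267, 0.001, -0.0]
ft_force: [-0.0, 0.7, -0.8]
grip_width: 0.118
```

Emit:
{"fn": "move_arm", "kwargs": {
  "deltas": [
    [0,0,0.008,0,0,0,-1],
    [0,0,0.0055,0,0,0,-1],
    [0,0,0,0,0,0,-1],
    [0,0,0,0,0,0,-0.4],
    [0,0,0,0,0,0,-0.4],
    [0,0,0,0,0,0,-0.4],
    [0,0,-0.03,0,0,0,-0.4],
    [0,0,-0.04,0,0,0,1],
    [0,0,-0.04,0,0,0,1],
    [0,0,0,0,0,0,1]
  ]
}}

```text
clock: 12.98
position: [0.5535, 0.3122, 0.1215]
ee_rot: [0.964, 0.267, 0.003, -0.001]
ft_force: [0.5, -0.1, -0.2]
grip_width: 0.919
```

```bash
python3 -c "
from h import *
shot('g')
p,_=load('g','side');a=cv2.resize(p[80:230,80:260],None,fx=3,fy=3)
p,_=load('g','top');b=cv2.resize(p[130:330,60:240],None,fx=2.5,fy=2.5)
cv2.imwrite('pics/g_c1.png',a[:,:,::-1]);cv2.imwrite('pics/g_c2.png',b[:,:,::-1])"; python3 plan.py 0.36,0.276,0.1,126,10,1 0.36,0.276,0.1,36,10,1
```

```text
t 13.07 pos [0.5516 0.3117 0.1181] yaw 31.02 tilt [0.01 0.03] w 0.998 F [-0.1 -0.  -0.7] q [-1.13  0.52  0.73  1.6  -0.36  1.16 -1.35]
-> 0.36,0.276,0.1,126,10,1 step 0.0193
[[-0.018, -0.007, 0.002, 0, 0, -9.5, 1.0], [-0.017, -0.01, 0.002, 0, 0, -9.5, 1.0], [-0.015, -0.012, 0.002, 0, 0, -9.5, 1.0], [-0.013, -0.015, 0.002, 0, 0, -9.5, 1.0], [-0.01, -0.017, 0.002, 0, 0, -9.5, 1.0], [-0.007, -0.018, 0.002, 0, 0, -9.5, 1.0], [-0.004, -0.019, 0.002, 0, 0, -9.5, 1.0], [-0.001, -0.019, 0.001, 0, 0, -9.5, 1.0], [0.002, -0.02, 0.002, 0, 0, -9.5, 1.0], [0.0046, -0.0187, 0.0011, 0, 0, -9.5, 1.0]]
-> 0.36,0.276,0.1,36,10,1 step 0.0
[[-0.0, -0.0, 0.0, 0, 0, 9.0, 1.0], [-0.0, -0.0, 0.0, 0, 0, 9.0, 1.0], [-0.0, -0.0, 0.0, 0, 0, 9.0, 1.0], [-0.0, -0.0, 0.0, 0, 0, 9.0, 1.0], [-0.0, -0.0, 0.0, 0, 0, 9.0, 1.0], [-0.0, 0.0, 0.0, 0, 0, 9.0, 1.0], [-0.0, 0.0, 0.0, 0, 0, 9.0, 1.0], [-0.0, 0.0, 0.0, 0, 0, 9.0, 1.0], [-0.0, 0.0, 0.0, 0, 0, 9.0, 1.0], [-0.0, 0.0, 0.0, 0, 0, 9.0, 1.0]]
```

View pics/g_c1.png

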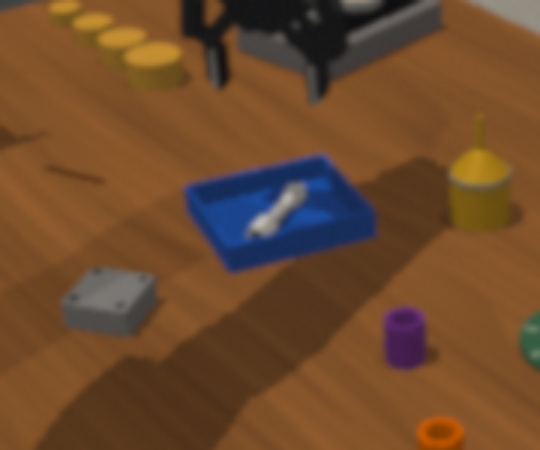

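View pics/g_c2.png

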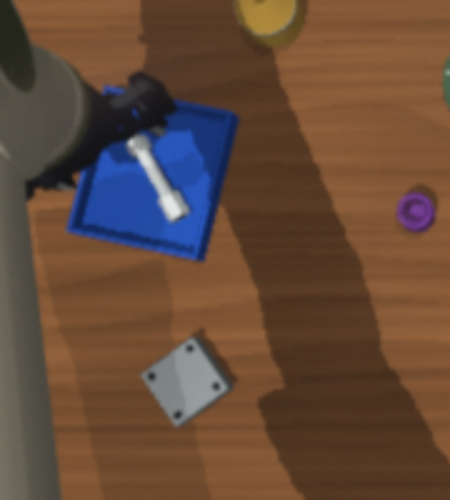

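The extension lies flat in the blue tray at crop (278,208). The block is next, at yaw 126, which puts the jaws radial.

Emit:
{"fn": "move_arm", "kwargs": {
  "deltas": [
    [-0.018,-0.007,0.002,0,0,-9.5,1],
    [-0.017,-0.01,0.002,0,0,-9.5,1],
    [-0.015,-0.012,0.002,0,0,-9.5,1],
    [-0.013,-0.015,0.002,0,0,-9.5,1],
    [-0.01,-0.017,0.002,0,0,-9.5,1],
    [-0.007,-0.018,0.002,0,0,-9.5,1],
    [-0.004,-0.019,0.002,0,0,-9.5,1],
    [-0.001,-0.019,0.001,0,0,-9.5,1],
    [0.002,-0.02,0.002,0,0,-9.5,1],
    [0.005,-0.019,0.001,0,0,-9.5,1]
  ]
}}

```text
clock: 14.32
position: [0.3583, 0.2755, 0.099]
ee_rot: [0.451, 0.892, -0.001, -0.0]
ft_force: [-1.0, -1.3, 0.7]
grip_width: 0.994
```

Emit:
{"fn": "move_arm", "kwargs": {
  "deltas": [
    [0,0,0,0,0,0,1],
    [0,0,0,0,0,0,1]
  ]
}}

```text
clock: 14.58
position: [0.36, 0.2761, 0.0999]
ee_rot: [0.455, 0.89, -0.0, 0.0]
ft_force: [-1.1, 0.1, 0.0]
grip_width: 0.998
```

```bash
python3 plan.py 0.36,0.276,0.002,126,4,1;python3 -c "
from h import *
shot('i')
p,_=load('i','side');a=cv2.resize(p[80:230,60:240],None,fx=3,fy=3)
cv2.imwrite('pics/i_c1.png',a[:,:,::-1])"
```

```text
t 14.57 pos [0.36   0.2761 0.0999] yaw 125.81 tilt [ 0.   -0.01] w 0.998 F [-1.1  0.1  0. ] q [-1.2   0.07  0.46  2.07 -0.04  1.   -0.09]
-> 0.36,0.276,0.002,126,4,1 step 0.0249
[[-0.0, -0.0, 0.024, 0, 0, -0.0, 1.0], [-0.0, -0.0, 0.025, 0, 0, -0.1, 1.0], [-0.0, -0.0, 0.024, 0, 0, -0.0, 1.0], [-0.0001, -0.0001, 0.0249, 0, 0, -0.1, 1.0]]
```

View pics/i_c1.png

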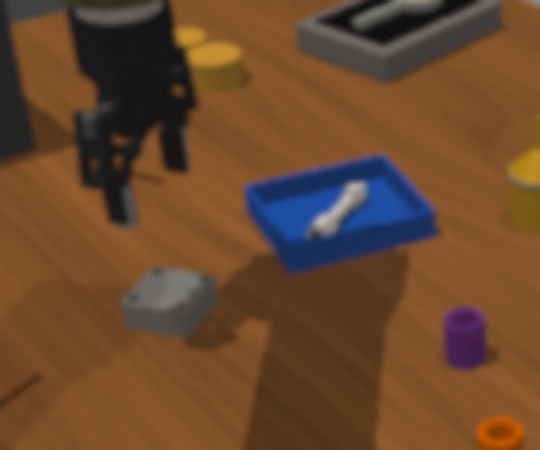

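Emit:
{"fn": "move_arm", "kwargs": {
  "deltas": [
    [0,0,0.024,0,0,0,1],
    [0,0,0.025,0,0,0,1],
    [0,0,0.024,0,0,0,1],
    [0,0,0.024,0,0,0,1],
    [0,0,0,0,0,0,1],
    [0,0,0,0,0,0,-1],
    [0,0,0,0,0,0,-1],
    [0,0,0,0,0,0,-1],
    [0,0,0,0,0,0,-1]
  ],
  "force": 40
}}

```text
clock: 15.8
position: [0.3605, 0.2769, 0.0045]
ee_rot: [0.454, 0.891, 0.001, 0.0]
ft_force: [-0.3, -1.2, 5.7]
grip_width: 0.671
```

Emit:
{"fn": "move_arm", "kwargs": {
  "deltas": [
    [0,0,-0.03,0,0,0,-1],
    [0,0,-0.04,0,0,0,-1],
    [0,0,-0.04,0,0,0,-1],
    [0,0,0,0,0,0,-1],
    [0,0,0,0,0,0,-1]
  ]
}}

```text
clock: 16.42
position: [0.3593, 0.276, 0.1129]
ee_rot: [0.454, 0.891, 0.0, -0.0]
ft_force: [1.0, 1.1, -1.9]
grip_width: 0.669
```

```bash
python3 plan.py 0.634,-0.0105,0.11,90,9,-1;python3 -c "
from h import *
shot('j')
p,_=load('j','side');a=cv2.resize(p[80:230,60:240],None,fx=3,fy=3)
cv2.imwrite('pics/j_c1.png',a[:,:,::-1])"
```

```text
t 16.43 pos [0.3593 0.276  0.1129] yaw 126.01 tilt [-0.02  0.02] w 0.669 F [ 1.   1.1 -1.9] q [-1.22  0.05  0.48  2.06 -0.03  1.03 -0.1 ]
-> 0.634,-0.0105,0.11,90,9,-1 step 0.0438
[[-0.044, 0.006, 0.0, 0, 0, 4.0, -1.0], [-0.043, 0.009, 0.0, 0, 0, 4.0, -1.0], [-0.042, 0.012, 0.0, 0, 0, 4.0, -1.0], [-0.042, 0.015, 0.0, 0, 0, 4.0, -1.0], [-0.04, 0.018, 0.001, 0, 0, 4.0, -1.0], [-0.039, 0.02, 0.0, 0, 0, 4.0, -1.0], [-0.038, 0.023, 0.001, 0, 0, 4.0, -1.0], [-0.036, 0.026, 0.0, 0, 0, 4.0, -1.0], [-0.0333, 0.0284, 0.0009, 0, 0, 4.0, -1.0]]
```

View pics/j_c1.png

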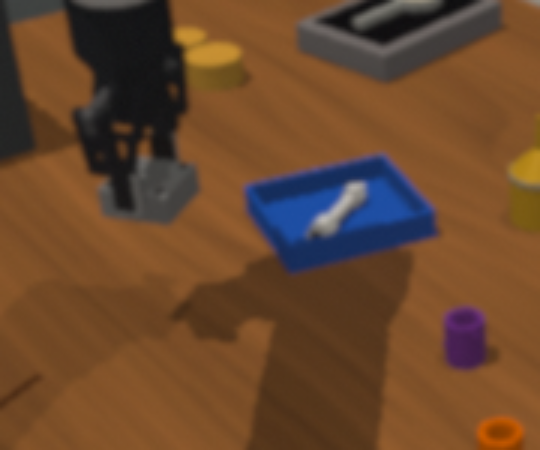

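```bash
python3 - <<'E'
from h import *
for n in("top","side"):
    p,_=load("a",n);hsv=cv2.cvtColor(p,cv2.COLOR_RGB2HSV)
    m=cv2.inRange(hsv,(60,50,30),(95,255,255)); m=cv2.morphologyEx(m,cv2.MORPH_CLOSE,np.ones((7,7)))
    cs,_=cv2.findContours(m,0,1);c=max(cs,key=cv2.contourArea)
    P=np.array([ray(n,u,v,.008 if 1 else 0)[:2] for u,v in c[:,0].astype(float)])
    (x,y),r=cv2.minEnclosingCircle((P*1000).astype(np.float32))
    e=cv2.fitEllipse((P*1000).astype(np.float32)); print(n,cv2.contourArea(c),x,y,r,e)
E
```

```text
top 1509.0 634.9303588867188 -10.043525695800781 53.82196807861328 ((634.6854858398438, -10.58569622039795), (102.72807312011719, 105.43866729736328), 75.46890258789062)
side 797.5 629.0860595703125 -14.576542854309082 53.42118453979492 ((629.35498046875, -15.312431335449219), (101.0359878540039, 103.74486541748047), 140.1588592529297)
```

Emit:
{"fn": "move_arm", "kwargs": {
  "deltas": [
    [-0.044,0.006,0,0,0,4,-1],
    [-0.043,0.009,0,0,0,4,-1],
    [-0.042,0.012,0,0,0,4,-1],
    [-0.042,0.015,0,0,0,4,-1],
    [-0.04,0.018,0.001,0,0,4,-1],
    [-0.039,0.02,0,0,0,4,-1],
    [-0.038,0.023,0.001,0,0,4,-1],
    [-0.036,0.026,0,0,0,4,-1],
    [-0.033,0.028,0.001,0,0,4,-1],
    [0,0,0.03,0,0,0,-1]
  ]
}}

```text
clock: 17.77
position: [0.636, -0.0144, 0.0802]
ee_rot: [0.709, 0.705, -0.0, 0.002]
ft_force: [-0.0, 0.9, -2.0]
grip_width: 0.665
```

Emit:
{"fn": "move_arm", "kwargs": {
  "deltas": [
    [0,0,0.03,0,0,0,-1],
    [0,0,0,0,0,0,-1],
    [0,0,0,0,0,0,-1]
  ]
}}

```text
clock: 18.15
position: [0.6341, -0.0103, 0.0507]
ee_rot: [0.707, 0.707, -0.0, 0.0]
ft_force: [0.5, -0.1, -1.1]
grip_width: 0.666
```

```bash
python3 plan.py 0.635,-0.0105,0.02,90,3,-1;python3 -c "
from h import *
shot('k')
p,_=load('k','side');a=cv2.resize(p[80:230,190:370],None,fx=4,fy=4)
cv2.imwrite('pics/k_c1.png',a[:,:,::-1])"
```

```text
t 18.15 pos [ 0.6341 -0.0103  0.0507] yaw 90.00 tilt [ 0.01 -0.02] w 0.666 F [ 0.5 -0.1 -1.1] q [-0.58  0.6   0.7   1.65 -0.43  1.05  0.26]
-> 0.635,-0.0105,0.02,90,3,-1 step 0.0108
[[-0.0, 0.0, 0.01, 0, 0, 0.0, -1.0], [-0.0, 0.0, 0.01, 0, 0, 0.0, -1.0], [-0.0002, 0.0009, 0.0107, 0, 0, 0.0, -1.0]]
```

View pics/k_c1.png

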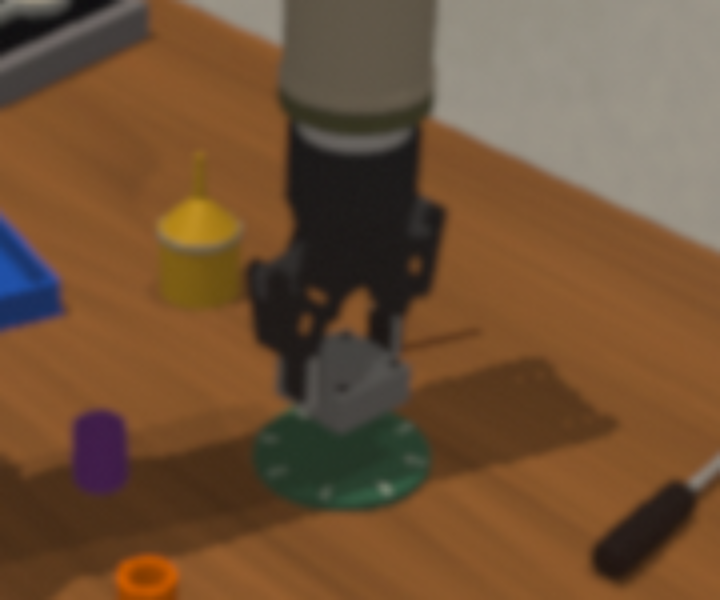

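View pics/k_top.png

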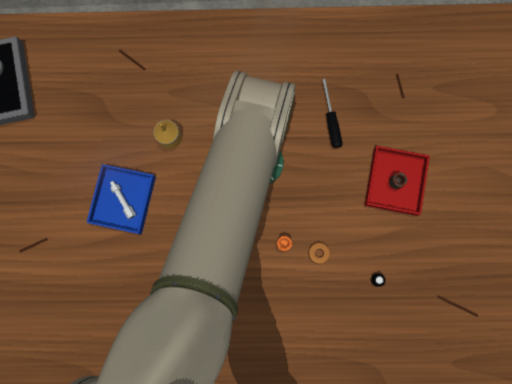

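Emit:
{"fn": "move_arm", "kwargs": {
  "deltas": [
    [0,0.001,0.015,0,0,0,-1],
    [0,0,0.015,0,0,0,-1],
    [0,0,0.005,0,0,0,-1],
    [0,0,0,0,0,0,-1],
    [0,0,0,0,0,0,-1]
  ]
}}

```text
clock: 18.88
position: [0.6352, -0.0101, 0.0156]
ee_rot: [0.707, 0.707, 0.0, 0.0]
ft_force: [0.6, -0.6, -1.9]
grip_width: 0.667
```

Emit:
{"fn": "move_arm", "kwargs": {
  "deltas": [
    [0,0,0.003,0,0,0,-1],
    [0,0,0,0,0,0,-1],
    [0,0,0,0,0,0,1],
    [0,0,0,0,0,0,1],
    [0,0,0,0,0,0,1],
    [0,0,0,0,0,0,1],
    [0,0,-0.03,0,0,0,1],
    [0,0,-0.04,0,0,0,1],
    [0,0,-0.04,0,0,0,1],
    [0,0,0,0,0,0,1]
  ]
}}

```text
clock: 20.12
position: [0.6367, -0.0104, 0.1255]
ee_rot: [0.707, 0.707, 0.002, 0.002]
ft_force: [0.0, -0.6, -0.3]
grip_width: 1.0
```

```bash
python3 plan.py 0.421,-0.1425,0.1,70,8,1
```

```text
t 20.12 pos [ 0.6367 -0.0104  0.1255] yaw 90.00 tilt [0.3  0.04] w 1.000 F [ 0.  -0.6 -0.3] q [-0.61  0.52  0.75  1.59 -0.38  1.17  0.22]
-> 0.421,-0.1425,0.1,70,8,1 step 0.0314
[[-0.017, -0.027, 0.003, 0, 0, 2.5, 1.0], [-0.018, -0.026, 0.003, 0, 0, 2.5, 1.0], [-0.019, -0.025, 0.003, 0, 0, 2.5, 1.0], [-0.02, -0.025, 0.003, 0, 0, 2.5, 1.0], [-0.021, -0.024, 0.003, 0, 0, 2.5, 1.0], [-0.022, -0.023, 0.003, 0, 0, 2.5, 1.0], [-0.022, -0.022, 0.004, 0, 0, 2.5, 1.0], [-0.0236, -0.0204, 0.0035, 0, 0, 2.5, 1.0]]
```

Emit:
{"fn": "move_arm", "kwargs": {
  "deltas": [
    [-0.017,-0.027,0.003,0,0,2.5,1],
    [-0.018,-0.026,0.003,0,0,2.5,1],
    [-0.019,-0.025,0.003,0,0,2.5,1],
    [-0.02,-0.025,0.003,0,0,2.5,1],
    [-0.021,-0.024,0.003,0,0,2.5,1],
    [-0.022,-0.023,0.003,0,0,2.5,1],
    [-0.022,-0.022,0.004,0,0,2.5,1],
    [-0.024,-0.02,0.004,0,0,2.5,1],
    [0,0,0,0,0,0,1],
    [0,0,0,0,0,0,1]
  ]
}}

```text
clock: 21.38
position: [0.4198, -0.1422, 0.0961]
ee_rot: [0.819, 0.574, 0.0, -0.0]
ft_force: [-0.5, 1.3, -0.1]
grip_width: 1.001
```

```bash
python3 plan.py 0.421,-0.1425,0.002,70,4,1;python3 -c "
from h import *
shot('l')"; python3 - <<'E'
from h import *
np.set_printoptions(precision=4,suppress=True)
for n in("top","side"):
    p,d=load("l",n);C=cloud(n,d)
    m=(np.hypot(C[...,0]-.634,C[...,1]+.01)<.06)&(C[...,2]>.028)&(C[...,2]<.05)
    q=C[m];print(n,len(q),(cv2.minAreaRect((q[:,:2]*1000).astype(np.float32))),q[:,2].mean())
    m=(np.hypot(C[...,0]-.634,C[...,1]+.01)<.07)&(C[...,2]>.005)&(C[...,2]<.05)
    q=C[m];print((q.min(0)+q.max(0))/2,np.ptp(q,axis=0))
p,_=load('l','side');a=cv2.resize(p[120:300,190:370],None,fx=3,fy=3)
cv2.imwrite('pics/l_c1.png',a[:,:,::-1])
E
```

```text
t 21.38 pos [ 0.4198 -0.1422  0.0961] yaw 70.07 tilt [0.02 0.02] w 1.001 F [-0.5  1.3 -0.1] q [-0.74  0.06  1.01  2.12 -0.06  0.99 -0.05]
-> 0.421,-0.1425,0.002,70,4,1 step 0.0231
[[0.0, 0.0, 0.024, 0, 0, 0.0, 1.0], [0.0, 0.0, 0.023, 0, 0, 0.0, 1.0], [0.0, 0.001, 0.024, 0, 0, 0.0, 1.0], [0.0001, 0.0002, 0.0231, 0, 0, 0.1, 1.0]]
top 635 ((633.773193359375, -9.037958145141602), (57.60083770751953, 59.13977813720703), 89.56451416015625) 0.03315400244402028
[ 0.6303 -0.0171  0.022 ] [0.1176 0.1225 0.0339]
side 165 ((633.1997680664062, -12.015411376953125), (61.201255798339844, 58.98292922973633), 86.49117279052734) 0.033175552300606856
[ 0.6345 -0.024   0.0215] [0.1099 0.0856 0.0328]
```

View pics/l_c1.png

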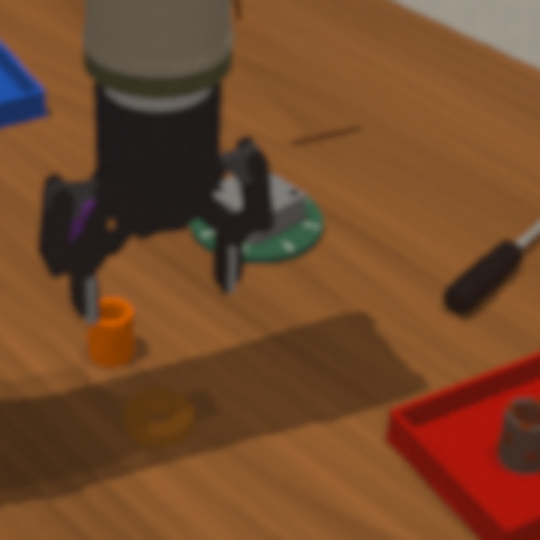

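View pics/l_top.png

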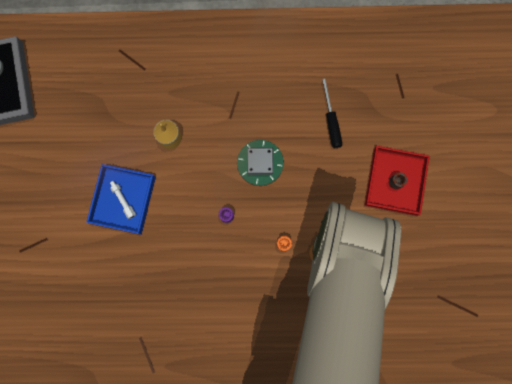

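The block sits centred on the pad, with the top view at (261,162) showing even green margins. I'll descend on the washer.

Emit:
{"fn": "move_arm", "kwargs": {
  "deltas": [
    [0,0,0.024,0,0,0,1],
    [0,0,0.023,0,0,0,1],
    [0,0.001,0.024,0,0,0,1],
    [0,0,0.023,0,0,0,1],
    [0,0,0,0,0,0,1],
    [0,0,0,0,0,0,-1],
    [0,0,0,0,0,0,-1],
    [0,0,0,0,0,0,-1],
    [0,0,0,0,0,0,-1],
    [0,0,0,0,0,0,-1]
  ],
  "force": 40
}}

```text
clock: 22.72
position: [0.4213, -0.143, 0.0033]
ee_rot: [0.819, 0.574, 0.001, 0.0]
ft_force: [-2.4, 0.5, 13.0]
grip_width: 0.534
```

Emit:
{"fn": "move_arm", "kwargs": {
  "deltas": [
    [0,0,-0.03,0,0,0,-1],
    [0,0,-0.04,0,0,0,-1],
    [0,0,-0.04,0,0,0,-1],
    [0,0,0,0,0,0,-1],
    [0,0,0,0,0,0,-1]
  ]
}}

```text
clock: 23.35
position: [0.4201, -0.1424, 0.1116]
ee_rot: [0.819, 0.574, 0.0, -0.001]
ft_force: [-0.1, -0.0, -2.2]
grip_width: 0.533
```

```bash
python3 plan.py 0.6343,-0.0103,0.11,90,7,-1;python3 -c "
from h import *
shot('n')
p,_=load('n','side');a=cv2.resize(p[120:300,170:350],None,fx=3,fy=3)
cv2.imwrite('pics/n_c1.png',a[:,:,::-1])"
```

```text
t 23.35 pos [ 0.4201 -0.1424  0.1116] yaw 70.06 tilt [-0.    0.08] w 0.533 F [-0.1 -0.  -2.2] q [-0.82  0.02  1.07  2.1  -0.02  1.03 -0.08]
-> 0.6343,-0.0103,0.11,90,7,-1 step 0.0359
[[0.028, 0.022, 0.0, 0, 0, -2.8, -1.0], [0.027, 0.024, 0.0, 0, 0, -2.9, -1.0], [0.026, 0.025, 0.0, 0, 0, -2.8, -1.0], [0.025, 0.026, 0.0, 0, 0, -2.9, -1.0], [0.023, 0.028, 0.001, 0, 0, -2.8, -1.0], [0.022, 0.028, 0.0, 0, 0, -2.9, -1.0], [0.02, 0.0299, 0.0006, 0, 0, -2.8, -1.0]]
```

View pics/n_c1.png

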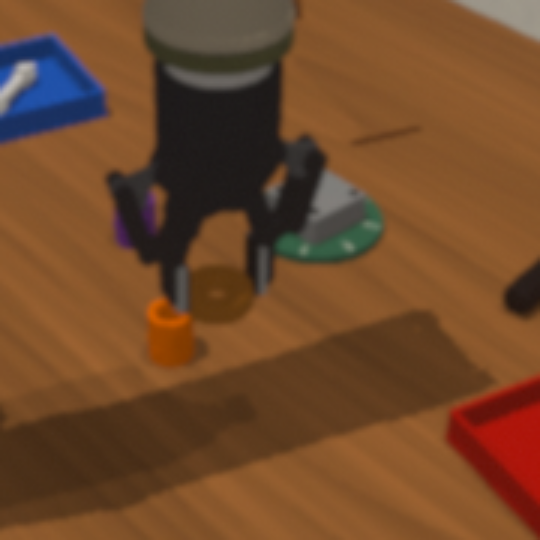

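Emit:
{"fn": "move_arm", "kwargs": {
  "deltas": [
    [0.028,0.022,0,0,0,-2.8,-1],
    [0.027,0.024,0,0,0,-2.9,-1],
    [0.026,0.025,0,0,0,-2.8,-1],
    [0.025,0.026,0,0,0,-2.9,-1],
    [0.023,0.028,0.001,0,0,-2.8,-1],
    [0.022,0.028,0,0,0,-2.9,-1],
    [0.02,0.03,0,0,0,-2.8,-1],
    [0,0,0.04,0,0,0,-1],
    [0,0,0,0,0,0,-1],
    [0,0,0,0,0,0,-1]
  ]
}}

```text
clock: 24.7
position: [0.6346, -0.0121, 0.0713]
ee_rot: [0.708, 0.706, -0.001, -0.0]
ft_force: [1.1, 0.2, -2.3]
grip_width: 0.525
```

```bash
python3 plan.py 0.6343,-0.0103,0.04,90,3,-1;python3 -c "
from h import *
shot('o')
p,_=load('o','side');a=cv2.resize(p[110:230,210:350],None,fx=4,fy=4)
cv2.imwrite('pics/o_c1.png',a[:,:,::-1])"
```

```text
t 24.70 pos [ 0.6346 -0.0121  0.0713] yaw 89.84 tilt [-0.05 -0.04] w 0.525 F [ 1.1  0.2 -2.3] q [-0.64  0.6   0.79  1.64 -0.47  1.1   0.28]
-> 0.6343,-0.0103,0.04,90,3,-1 step 0.0103
[[0.001, -0.0, 0.01, 0, 0, -0.1, -1.0], [0.0, -0.0, 0.011, 0, 0, -0.0, -1.0], [0.0008, -0.0003, 0.0103, 0, 0, -0.1, -1.0]]
```

View pics/o_c1.png

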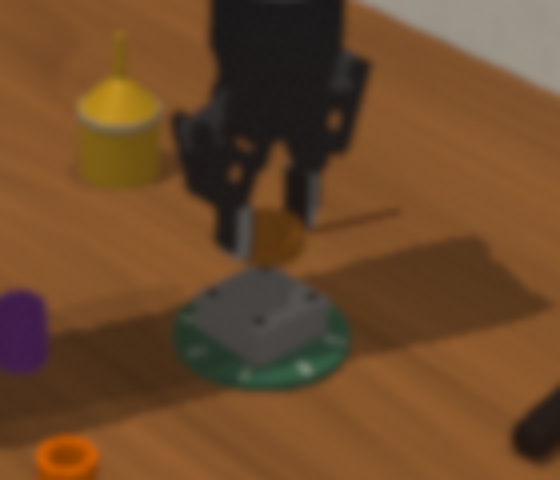

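```bash
python3 - <<'E'
from h import *
np.set_printoptions(precision=4,suppress=True)
for t in("n","o"):
    p,d=load(t,"side");C=cloud("side",d)
    hsv=cv2.cvtColor(p,cv2.COLOR_RGB2HSV)
    T=(.4201,-.1424,.1116) if t=="n" else (.6343,-.0103,.0713)
    m=(hsv[...,0]>8)&(hsv[...,0]<22)&(hsv[...,1]>120)&(np.linalg.norm(C-np.array(T),axis=-1)<.05)
    q=C[m];print(t,len(q),q.mean(0),np.ptp(q,axis=0),"rel",q.mean(0)-T)
    c=q.mean(0);u,s,v=np.linalg.svd(q-c);print("normal",v[2],s/len(q)**.5)
    vv,uu=np.nonzero(m);print(uu.min(),uu.max(),vv.min(),vv.max())
E
```

```text
n 423 [ 0.4169 -0.1475  0.1206] [0.0681 0.048  0.0431] rel [-0.0032 -0.0051  0.009 ]
normal [ 0.0448  0.1323 -0.9902] [0.0154 0.0125 0.0067]
224 261 197 227
o 221 [ 0.634  -0.0188  0.0808] [0.0741 0.0557 0.0786] rel [-0.0003 -0.0085  0.0095]
normal [ 0.038   0.0908 -0.9951] [0.017  0.0112 0.01  ]
264 290 151 180
```

```bash
python3 -c "
from h import *
p,_=load('o','side');a=cv2.resize(p[140:210,240:320],None,fx=8,fy=8,interpolation=2)
cv2.imwrite('pics/o_c2.png',np.clip(a[:,:,::-1]*1.8,0,255).astype(np.uint8))
p,_=load('n','side');a=cv2.resize(p[180:250,205:285],None,fx=8,fy=8,interpolation=2)
cv2.imwrite('pics/n_c2.png',np.clip(a[:,:,::-1]*1.8,0,255).astype(np.uint8))"
```

```text
(no output)
```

View pics/o_c2.png

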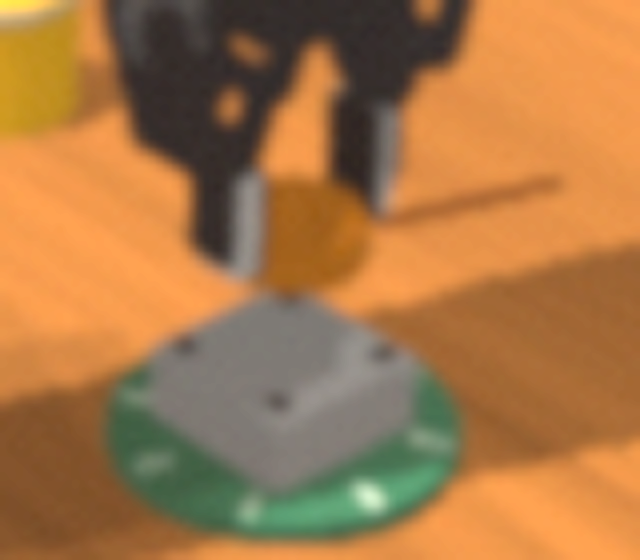

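View pics/n_c2.png

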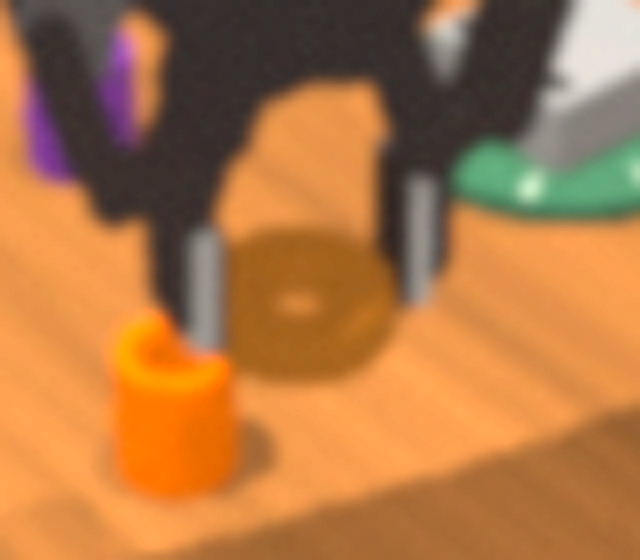

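The washer may have tilted in the grip, because its hole no longer shows at crop (300,235). I'll turn the jaws square to the side camera for a clear look.

Emit:
{"fn": "move_arm", "kwargs": {
  "deltas": [
    [0,0,-0.01,0,0,7,-1],
    [0,0,-0.01,0,0,7,-1],
    [0,0,-0.01,0,0,7,-1],
    [0,0,0,0,0,7,-1],
    [0,0,0,0,0,7,-1],
    [0,0,0,0,0,6,-1],
    [0,0,0,0,0,0,-1],
    [0,0,0,0,0,0,-1]
  ],
  "force": 60
}}

```text
clock: 25.8
position: [0.635, -0.0111, 0.1018]
ee_rot: [0.91, 0.415, 0.0, -0.0]
ft_force: [-0.5, -0.8, -2.2]
grip_width: 0.521
```

```bash
python3 plan.py;python3 -c "
from h import *
shot('q')
p,_=load('q','side');a=cv2.resize(p[120:210,230:320],None,fx=7,fy=7,interpolation=2)
cv2.imwrite('pics/q_c2.png',np.clip(a[:,:,::-1]*1.6,0,255).astype(np.uint8))"
```

```text
t 25.80 pos [ 0.635  -0.0111  0.1018] yaw 49.04 tilt [0.05 0.03] w 0.521 F [-0.5 -0.8 -2.2] q [-0.75  0.64  0.97  1.62 -0.56  1.18 -0.36]
```

View pics/q_c2.png

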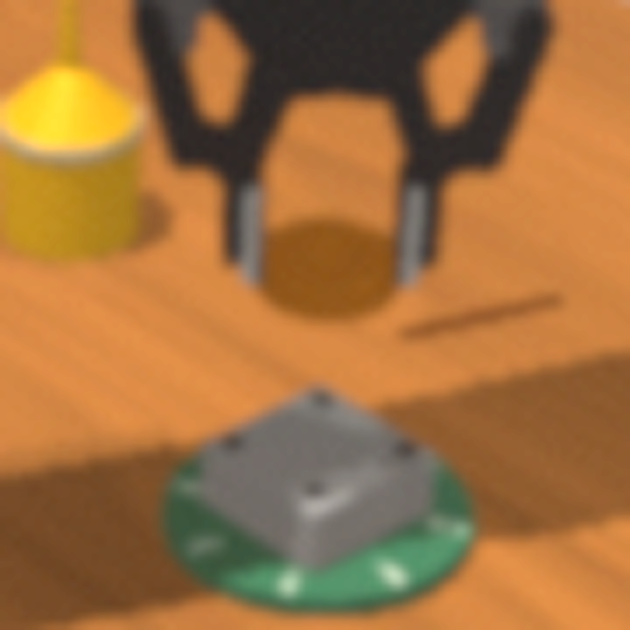

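```bash
python3 - <<'E'
from h import *
np.set_printoptions(precision=4,suppress=True)
p,d=load("q","side");C=cloud("side",d);hsv=cv2.cvtColor(p,cv2.COLOR_RGB2HSV)
m=((np.linalg.norm(C-np.array([.634,-.012,.105]),axis=-1)<.045)&(hsv[...,0]>8)&(hsv[...,0]<24)&(hsv[...,1]>130)).astype(np.uint8)
k,l,s,c=cv2.connectedComponentsWithStats(m);i=1+s[1:,4].argmax();print(s[i],c[i])
u=s[i,0]+s[i,2]/2-.5;v=s[i,1]+s[i,3]/2-.5
w=ray("side",u,v,.1055);print(u,v,w)
T=np.array([.635,-.0111]);a=np.radians(49);X=np.array([np.cos(a),np.sin(a)]);Y=np.array([np.sin(a),-np.cos(a)])
e=w[:2]-T;print("toolx",e@X,"tooly",e@Y)
q=C[l==i];print(q.mean(0),q.min(0),q.max(0))
E
```

```text
[267 151  20  15 252] [276.8611 157.877 ]
276.5 158.0 [ 0.632  -0.0124  0.1055]
toolx -0.002938239548099566 tooly -0.001412017631353869
[ 0.63   -0.0156  0.1082] [ 0.6084 -0.0357  0.0976] [0.6573 0.0129 0.1139]
```

By the numbers the washer is level: silhouette 20x15 px against about 15.3 px expected for flat, with the hole hidden at a 31° view. It sits within about 1 mm of the jaw centre. I'll lower it here.

```bash
python3 plan.py 0.6345,-0.0098,0.042,49,4,-1
```

```text
t 25.90 pos [ 0.6349 -0.0111  0.1016] yaw 48.99 tilt [0.03 0.03] w 0.522 F [-0.8  0.2 -1.7] q [-0.75  0.64  0.97  1.62 -0.56  1.18 -0.36]
-> 0.6345,-0.0098,0.042,49,4,-1 step 0.0146
[[0.0, -0.0, 0.015, 0, 0, -0.0, -1.0], [0.0, -0.0, 0.015, 0, 0, -0.0, -1.0], [0.0, -0.001, 0.015, 0, 0, -0.0, -1.0], [0.0007, -0.0002, 0.0146, 0, 0, -0.0, -1.0]]
```

Emit:
{"fn": "move_arm", "kwargs": {
  "deltas": [
    [0,0,0.015,0,0,0,-1],
    [0,0,0.015,0,0,0,-1],
    [0,-0.001,0.015,0,0,0,-1],
    [0.0007,0,0.0145,0,0,0,-1],
    [0,0,0,0,0,0,-1],
    [0,0,0,0,0,0,-1]
  ]
}}

```text
clock: 26.65
position: [0.6348, -0.0101, 0.042]
ee_rot: [0.91, 0.414, 0.0, 0.0]
ft_force: [0.2, 0.1, -2.5]
grip_width: 0.523
```

Emit:
{"fn": "move_arm", "kwargs": {
  "deltas": [
    [0,0,0.002,0,0,0,-1],
    [0,0,0.002,0,0,0,-1],
    [0,0,0,0,0,0,-1]
  ]
}}

```text
clock: 27.02
position: [0.6347, -0.0099, 0.0378]
ee_rot: [0.91, 0.414, 0.0, -0.0]
ft_force: [0.3, -0.6, -2.0]
grip_width: 0.522
```

Force still shows the full weight, so there's no contact yet. I'll go a little lower.

Emit:
{"fn": "move_arm", "kwargs": {
  "deltas": [
    [0,0,0.001,0,0,0,-1],
    [0,0,0,0,0,0,-1]
  ]
}}

```text
clock: 27.28
position: [0.6347, -0.0099, 0.0377]
ee_rot: [0.91, 0.414, 0.0, -0.0]
ft_force: [-4.6, 2.1, 8.1]
grip_width: 0.521
```

Emit:
{"fn": "move_arm", "kwargs": {
  "deltas": [
    [0,0,0.001,0,0,0,-1],
    [0,0,0,0,0,0,-1]
  ]
}}

```text
clock: 27.52
position: [0.6348, -0.0099, 0.0377]
ee_rot: [0.91, 0.414, 0.001, -0.001]
ft_force: [-9.6, 3.0, 18.8]
grip_width: 0.52
```

Emit:
{"fn": "move_arm", "kwargs": {
  "deltas": [
    [0,0,-0.002,0,0,0,-1],
    [0,0,0,0,0,0,0.2],
    [0,0,0,0,0,0,0.4],
    [0,0,0,0,0,0,0.6],
    [0,0,0,0,0,0,0.6],
    [0,0,-0.02,0,0,0,0.6],
    [0,0,-0.04,0,0,0,0.6],
    [0,0,-0.04,0,0,0,0.6],
    [0,0,0,0,0,0,0.6]
  ]
}}

```text
clock: 28.65
position: [0.6364, -0.0106, 0.1422]
ee_rot: [0.91, 0.414, 0.003, 0.001]
ft_force: [0.0, -0.7, 0.6]
grip_width: 0.8
```

```bash
python3 plan.py 0.358,-0.272,0.1,50,9,0.4
```

```text
t 28.65 pos [ 0.6364 -0.0106  0.1422] yaw 48.89 tilt [0.35 0.04] w 0.800 F [ 0.  -0.7  0.6] q [-0.77  0.6   1.    1.59 -0.53  1.24 -0.39]
-> 0.358,-0.272,0.1,50,9,0.4 step 0.0432
[[-0.042, -0.004, 0.005, 0, 0, -0.1, 0.4], [-0.042, -0.004, 0.005, 0, 0, -0.1, 0.4], [-0.042, -0.004, 0.005, 0, 0, -0.1, 0.4], [-0.042, -0.005, 0.005, 0, 0, -0.1, 0.4], [-0.042, -0.005, 0.004, 0, 0, -0.1, 0.4], [-0.042, -0.005, 0.005, 0, 0, -0.2, 0.4], [-0.043, -0.005, 0.004, 0, 0, -0.1, 0.4], [-0.042, -0.004, 0.005, 0, 0, -0.2, 0.4], [-0.0427, -0.0048, 0.0042, 0, 0, -0.1, 0.4]]
```

Emit:
{"fn": "move_arm", "kwargs": {
  "deltas": [
    [-0.042,-0.004,0.005,0,0,0,0.4],
    [-0.042,-0.004,0.005,0,0,0,0.4],
    [-0.042,-0.004,0.005,0,0,0,0.4],
    [-0.042,-0.005,0.005,0,0,0,0.4],
    [-0.042,-0.005,0.004,0,0,0,0.4]
  ],
  "force": 40
}}

```text
clock: 29.28
position: [0.4786, -0.1546, 0.1135]
ee_rot: [0.91, 0.414, 0.0, -0.0]
ft_force: [-0.5, -0.4, 0.7]
grip_width: 0.7
```

```bash
python3 plan.py 0.3588,-0.2723,0.1,52,4,0.4
```

```text
t 29.27 pos [ 0.4786 -0.1546  0.1135] yaw 48.90 tilt [-0.01  0.03] w 0.700 F [-0.5 -0.4  0.7] q [-0.79  0.33  1.18  1.96 -0.35  1.08 -0.18]
-> 0.3588,-0.2723,0.1,52,4,0.4 step 0.0416
[[-0.042, -0.003, 0.003, 0, 0, -0.8, 0.4], [-0.042, -0.004, 0.004, 0, 0, -0.8, 0.4], [-0.042, -0.004, 0.003, 0, 0, -0.8, 0.4], [-0.0411, -0.0054, 0.0035, 0, 0, -0.7, 0.4]]
```

Emit:
{"fn": "move_arm", "kwargs": {
  "deltas": [
    [-0.042,-0.003,0.003,0,0,-0.8,0.4],
    [-0.042,-0.004,0.004,0,0,-0.8,0.4],
    [0,0,0,0,0,0,0.4]
  ]
}}

```text
clock: 29.65
position: [0.4174, -0.2147, 0.1065]
ee_rot: [0.905, 0.424, 0.0, -0.001]
ft_force: [0.5, 0.6, -0.1]
grip_width: 0.703
```

```bash
python3 plan.py 0.3588,-0.2723,0.1,52,3,0.4
```

```text
t 29.65 pos [ 0.4174 -0.2147  0.1065] yaw 50.23 tilt [-0.01  0.12] w 0.703 F [ 0.5  0.6 -0.1] q [-0.75  0.22  1.25  2.05 -0.25  1.03 -0.07]
-> 0.3588,-0.2723,0.1,52,3,0.4 step 0.028
[[-0.027, -0.003, 0.002, 0, 0, -0.6, 0.4], [-0.027, -0.003, 0.002, 0, 0, -0.6, 0.4], [-0.0277, -0.0031, 0.0025, 0, 0, -0.6, 0.4]]
```

Emit:
{"fn": "move_arm", "kwargs": {
  "deltas": [
    [-0.018,-0.003,0.002,0,0,-0.6,0.4],
    [-0.018,-0.003,0.002,0,0,-0.6,0.4],
    [0,0,0,0,0,0,0.4]
  ]
}}

```text
clock: 30.02
position: [0.3913, -0.2379, 0.1025]
ee_rot: [0.9, 0.435, 0.0, -0.0]
ft_force: [-0.2, 0.6, 0.1]
grip_width: 0.704
```

```bash
python3 plan.py 0.3588,-0.2723,0.1,52,3,0.4
```

```text
t 30.02 pos [ 0.3913 -0.2379  0.1025] yaw 51.61 tilt [-0.    0.05] w 0.704 F [-0.2  0.6  0.1] q [-0.72  0.17  1.27  2.08 -0.2   1.02 -0.02]
-> 0.3588,-0.2723,0.1,52,3,0.4 step 0.0152
[[-0.016, -0.001, 0.001, 0, 0, -0.1, 0.4], [-0.016, -0.002, 0.001, 0, 0, -0.1, 0.4], [-0.0152, -0.0012, 0.0005, 0, 0, -0.2, 0.4]]
```

Emit:
{"fn": "move_arm", "kwargs": {
  "deltas": [
    [-0.016,-0.001,0.001,0,0,0,0.4],
    [-0.016,-0.002,0.001,0,0,0,0.4],
    [-0.015,-0.001,0,0,0,0,0.4],
    [0,0,0,0,0,0,0.4],
    [0,0,0,0,0,0,0.4]
  ]
}}

```text
clock: 30.65
position: [0.3604, -0.2713, 0.1007]
ee_rot: [0.9, 0.436, 0.0, -0.0]
ft_force: [-0.5, 0.1, -0.9]
grip_width: 0.699
```

```bash
python3 plan.py 0.3588,-0.2723,0.0,52,3,0.4;python3 -c "
from h import *
shot('r')
p,_=load('r','side');a=cv2.resize(p[130:340,190:400],None,fx=2.7,fy=2.7,interpolation=2)
cv2.imwrite('pics/r_c.png',a[:,:,::-1])
p,_=load('r','top');a=cv2.resize(p[120:210,210:310],None,fx=6,fy=6,interpolation=2)
cv2.imwrite('pics/r_c2.png',a[:,:,::-1])
"
```

```text
t 30.65 pos [ 0.3604 -0.2713  0.1007] yaw 51.71 tilt [0.01 0.01] w 0.699 F [-0.5  0.1 -0.9] q [-0.65  0.13  1.28  2.1  -0.15  1.01  0.05]
-> 0.3588,-0.2723,0.0,52,3,0.4 step 0.0337
[[-0.001, -0.0, 0.034, 0, 0, -0.1, 0.4], [-0.0, -0.0, 0.033, 0, 0, -0.1, 0.4], [-0.0008, -0.0006, 0.0337, 0, 0, -0.1, 0.4]]
```

View pics/r_c.png

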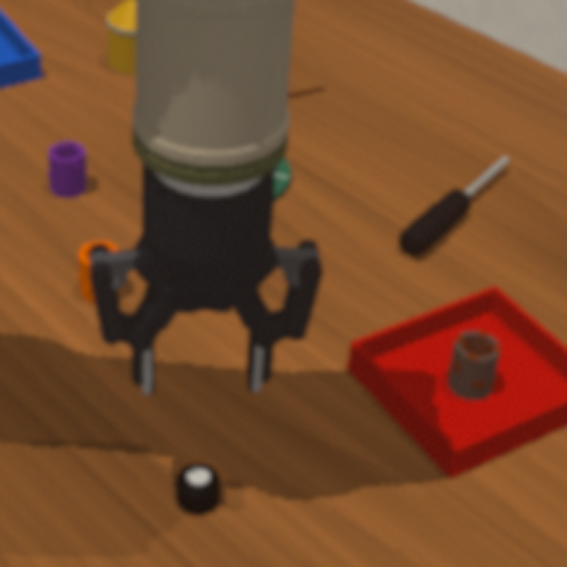

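View pics/r_c2.png

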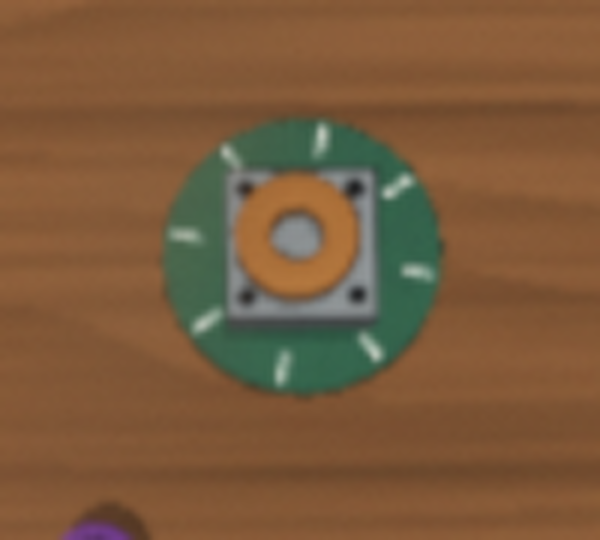

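```bash
cat > stk.py <<'E'
from h import *
import sys
t=sys.argv[1]
for n in("top","side"):
    p,d=load(t,n);C=cloud(n,d);hsv=cv2.cvtColor(p,cv2.COLOR_RGB2HSV)
    near=np.hypot(C[...,0]-.634,C[...,1]+.01)<.075
    br=(hsv[...,1]>110)&(hsv[...,0]<25)
    def fit(m,z,name):
        k,l,s,c=cv2.connectedComponentsWithStats(m.astype(np.uint8));
        if k<2: return
        i=1+s[1:,4].argmax();cs,_=cv2.findContours((l==i).astype(np.uint8),0,1);c=max(cs,key=cv2.contourArea)
        P=np.array([ray(n,u,v,z)[:2]*1000 for u,v in c[:,0].astype(float)],np.float32)
        (x,y),r=cv2.minEnclosingCircle(P);R=cv2.minAreaRect(P)
        print(n,name,"circ %.1f %.1f r%.1f"%(x,y,r),"rect",np.round(R[0],1),np.round(R[1],1),"bbox",((P.min(0)+P.max(0))/2).round(1))
    fit(near&br&(C[...,2]>.036)&(C[...,2]<.06),.048,"washer")
    fit(near&(C[...,2]>.028)&(C[...,2]<.06),.034,"block")
    fit(near&(C[...,2]<.06)&(hsv[...,0]>50)&(hsv[...,0]<95)&(hsv[...,1]>60)|near&(C[...,2]>.025),.008,"pad+")
    fit(near&(C[...,2]>.056)&(C[...,2]<.09),.070,"button")
E
python3 stk.py r
```

```text
top washer circ 633.7 -7.4 r23.9 rect [633.5  -8. ] [45.5 45.3] bbox [633.5  -8.1]
top block circ 633.3 -9.0 r39.4 rect [633.1  -9.1] [57.4 58.6] bbox [632.9  -9. ]
top pad+ circ 634.9 -10.4 r54.0 rect [635.7 -10. ] [103.4 105.6] bbox [635.7 -10.1]
side pad+ circ 647.1 -61.6 r13.1 rect [648.  -62.4] [25.3  9.6] bbox [647.1 -59.3]
```

The washer lies flat on the block, with its centre 1.3 mm from the block's in the top view at crop (297,235). Now the button.

Emit:
{"fn": "move_arm", "kwargs": {
  "deltas": [
    [-0.001,0,0.034,0,0,0,0.4],
    [0,0,0.033,0,0,0,0.4],
    [-0.001,-0.0006,0.03,0,0,0,0.4],
    [0,0,0,0,0,0,0.4],
    [0,0,0,0,0,0,-1],
    [0,0,0,0,0,0,-1],
    [0,0,0,0,0,0,-1],
    [0,0,0,0,0,0,-1],
    [0,0,0,0,0,0,-1]
  ],
  "force": 30
}}

```text
clock: 31.88
position: [0.3595, -0.2729, 0.005]
ee_rot: [0.9, 0.436, 0.001, 0.001]
ft_force: [-1.7, 0.9, 6.2]
grip_width: 0.338
```

Emit:
{"fn": "move_arm", "kwargs": {
  "deltas": [
    [0,0,-0.03,0,0,0,-1],
    [0,0,-0.04,0,0,0,-1],
    [0,0,-0.04,0,0,0,-1],
    [0,0,-0.02,0,0,0,-1],
    [0,0,0,0,0,0,-1],
    [0,0,0,0,0,0,-1]
  ]
}}

```text
clock: 32.62
position: [0.3585, -0.2719, 0.1331]
ee_rot: [0.9, 0.437, 0.0, -0.001]
ft_force: [0.0, 0.3, -1.3]
grip_width: 0.331
```

```bash
python3 plan.py 0.634,-0.0097,0.13,49,9,-1;python3 -c "
from h import *
shot('s')
p,_=load('s','side');a=cv2.resize(p[130:340,190:400],None,fx=2.7,fy=2.7,interpolation=2)
cv2.imwrite('pics/s_c.png',a[:,:,::-1])
"
```

```text
t 32.62 pos [ 0.3585 -0.2719  0.1331] yaw 51.77 tilt [0.01 0.08] w 0.331 F [ 0.   0.3 -1.3] q [-0.75 -0.05  1.31  2.07  0.05  1.09 -0.13]
-> 0.634,-0.0097,0.13,49,9,-1 step 0.0417
[[0.042, 0.006, 0.0, 0, 0, 0.3, -1.0], [0.042, 0.006, 0.0, 0, 0, 0.3, -1.0], [0.042, 0.006, 0.0, 0, 0, 0.3, -1.0], [0.042, 0.005, 0.001, 0, 0, 0.3, -1.0], [0.042, 0.005, 0.0, 0, 0, 0.3, -1.0], [0.042, 0.005, 0.001, 0, 0, 0.3, -1.0], [0.042, 0.005, 0.0, 0, 0, 0.3, -1.0], [0.042, 0.004, 0.001, 0, 0, 0.3, -1.0], [0.0415, 0.0043, 0.0001, 0, 0, 0.4, -1.0]]
```

View pics/s_c.png

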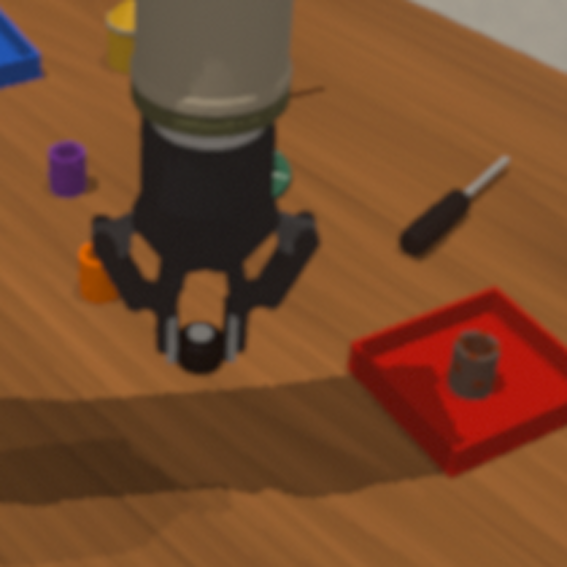

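Emit:
{"fn": "move_arm", "kwargs": {
  "deltas": [
    [0.042,0.006,0,0,0,0.3,-1],
    [0.042,0.006,0,0,0,0.3,-1],
    [0.042,0.006,0,0,0,0.3,-1],
    [0.042,0.005,0.001,0,0,0.3,-1],
    [0.042,0.005,0,0,0,0.3,-1],
    [0.042,0.005,0.001,0,0,0.3,-1],
    [0.042,0.005,0,0,0,0.3,-1],
    [0.042,0.004,0.001,0,0,0.3,-1],
    [0.0415,0.004,0,0,0,0.4,-1],
    [0,0,0,0,0,0,-1]
  ]
}}

```text
clock: 33.98
position: [0.6351, -0.0077, 0.1275]
ee_rot: [0.909, 0.416, -0.002, -0.0]
ft_force: [-0.2, -0.2, -0.9]
grip_width: 0.336
```

Emit:
{"fn": "move_arm", "kwargs": {
  "deltas": [
    [0,0,0.03,0,0,0,-1],
    [0,0,0.02,0,0,0,-1],
    [0,0,0,0,0,0,-1],
    [0,0,0,0,0,0,-1]
  ]
}}

```text
clock: 34.48
position: [0.6343, -0.011, 0.0812]
ee_rot: [0.91, 0.414, 0.0, 0.0]
ft_force: [1.3, -0.2, -0.4]
grip_width: 0.333
```

```bash
python3 plan.py 0.634,-0.0097,0.056,49,2,-1;python3 -c "
from h import *
shot('t')
p,_=load('t','side');a=cv2.resize(p[120:230,220:330],None,fx=5,fy=5,interpolation=2)
cv2.imwrite('pics/t_c.png',a[:,:,::-1])
"
```

```text
t 34.48 pos [ 0.6343 -0.011   0.0812] yaw 48.88 tilt [ 0.02 -0.01] w 0.333 F [ 1.3 -0.2 -0.4] q [-0.73  0.65  0.94  1.64 -0.56  1.14 -0.36]
-> 0.634,-0.0097,0.056,49,2,-1 step 0.0122
[[0.0, -0.001, 0.013, 0, 0, -0.1, -1.0], [0.0008, -0.0001, 0.0122, 0, 0, -0.0, -1.0]]
```

View pics/t_c.png

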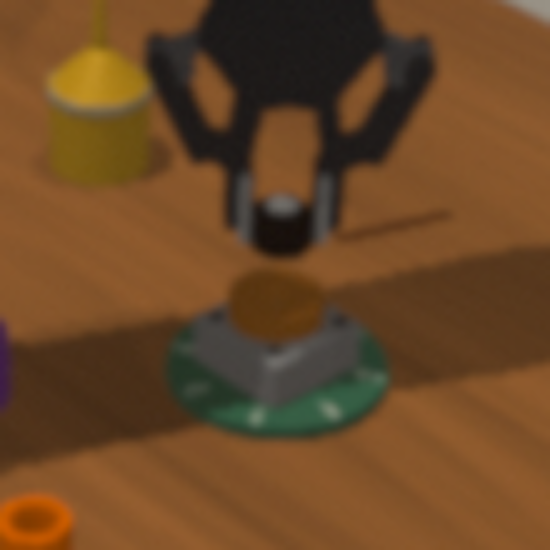

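```bash
python3 - <<'E'
from h import *
np.set_printoptions(precision=2,suppress=True)
p,d=load("t","side");C=cloud("side",d);hsv=cv2.cvtColor(p,cv2.COLOR_RGB2HSV)
g=p.sum(2).astype(int)
for v in range(160,170): 
    print(v,g[v,264:292])
w=(hsv[...,1]>150)&(hsv[...,0]<25)&(hsv[...,0]>8)
for v in range(176,187): 
    r=np.nonzero((C[v,:,2]>.036)&(C[v,:,2]<.06)&(np.hypot(C[v,:,0]-.634,C[v,:,1]+.01)<.06)&w[v])[0]; print(v,r.min() if len(r) else None,r.max() if len(r) else None)
def px(X):
    c=cal("side");q=np.array(c['R'])@X+np.array(c['t']);return c['fx']*q[0]/q[2]+c['cx'],c['fy']*q[1]/q[2]+c['cy']
print("TCP axis at button",px(np.array([.6343,-.011,.087])),"at washer",px(np.array([.6343,-.011,.045])), "shift 2mm tooly",px(np.array([.6343+.0015,-.011-.0013,.045])))
E
```

```text
160 [204 136 116 171 214 214 180 154 166 227 284 313 317 306 281 237 194 171
 160 182 214 201 143 123 171 216 236 241]
161 [203 135 115 171 216 207 159 105 126 199 262 295 301 293 264 208 143 116
 136 186 224 204 142 131 184 230 246 243]
162 [206 135 117 172 216 209 148  87  87 141 195 217 230 223 196 148  90  75
 121 189 230 204 141 137 194 241 253 246]
163 [210 141 121 170 215 204 148  80  62  81 107 127 137 128 113  81  59  62
 116 193 228 201 136 135 200 248 257 250]
164 [215 155 133 175 216 202 139  80  52  53  59  62  67  66  63  58  49  65
 119 194 230 201 142 148 206 247 254 251]
165 [232 187 173 205 226 202 136  71  53  55  54  56  52  51  52  54  48  68
 122 196 233 210 165 174 214 241 237 226]
166 [246 231 227 243 242 204 133  71  55  53  54  51  56  49  53  48  50  71
 128 198 239 232 201 194 206 210 203 193]
167 [254 258 260 264 248 207 134  75  51  52  49  54  53  52  52  52  55  75
 134 203 248 251 230 206 195 193 193 190]
168 [253 258 261 262 251 213 147  88  54  54  55  50  51  52  51  56  58  91
 159 216 251 255 246 229 220 218 222 224]
169 [250 249 253 256 254 228 175 115  73  58  48  48  52  48  51  56  84 135
 193 236 255 259 254 249 247 249 245 246]
176 267 284
177 266 284
178 266 285
179 266 285
180 266 285
181 266 284
182 266 283
183 266 283
184 267 283
185 268 282
186 269 281
TCP axis at button (np.float64(276.4807912118596), np.float64(164.18165246806328)) at washer (np.float64(275.76276324578834), np.float64(179.0476271115809)) shift 2mm tooly (np.float64(276.58847982981985), np.float64(179.05604524700055))
```

The button's axis (column 276.1) lines up with the washer (275.4) after the height correction of 0.7 px. I'll lower it straight down.

Emit:
{"fn": "move_arm", "kwargs": {
  "deltas": [
    [0,0,0.013,0,0,0,-1],
    [0,0,0.011,0,0,0,-1],
    [0,0,0,0,0,0,-1],
    [0,0,0,0,0,0,-1]
  ]
}}

```text
clock: 35.08
position: [0.6341, -0.0106, 0.0567]
ee_rot: [0.91, 0.414, -0.0, 0.0]
ft_force: [-0.4, -0.9, 0.2]
grip_width: 0.334
```

```bash
python3 plan.py 0.6338,-0.0105,0.0535,49,2,-1
```

```text
t 35.08 pos [ 0.6341 -0.0106  0.0567] yaw 48.91 tilt [-0.   -0.01] w 0.334 F [-0.4 -0.9  0.2] q [-0.71  0.68  0.91  1.66 -0.59  1.11 -0.35]
-> 0.6338,-0.0105,0.0535,49,2,-1 step 0.0013
[[-0.0, -0.0, 0.002, 0, 0, -0.0, -1.0], [-0.0001, -0.0003, 0.0012, 0, 0, -0.1, -1.0]]
```

Emit:
{"fn": "move_arm", "kwargs": {
  "deltas": [
    [0,0,0.002,0,0,0,-1],
    [0,0,0,0,0,0,-1]
  ]
}}

```text
clock: 35.33
position: [0.6341, -0.0105, 0.0547]
ee_rot: [0.91, 0.414, 0.0, -0.0]
ft_force: [0.2, 0.3, -0.3]
grip_width: 0.332
```

Emit:
{"fn": "move_arm", "kwargs": {
  "deltas": [
    [0,0,0.001,0,0,0,-1],
    [0,0,0,0,0,0,-1]
  ]
}}

```text
clock: 35.58
position: [0.6341, -0.0105, 0.0537]
ee_rot: [0.91, 0.414, 0.0, -0.0]
ft_force: [-0.9, 0.2, -0.8]
grip_width: 0.331
```

Emit:
{"fn": "move_arm", "kwargs": {
  "deltas": [
    [0,0,0.0007,0,0,0,-1],
    [0,0,0,0,0,0,-1]
  ]
}}

```text
clock: 35.83
position: [0.6341, -0.0105, 0.0531]
ee_rot: [0.91, 0.414, 0.0, -0.0]
ft_force: [-0.4, 0.2, 1.6]
grip_width: 0.33
```

Emit:
{"fn": "move_arm", "kwargs": {
  "deltas": [
    [0,0,0,0,0,0,-0.2],
    [0,0,0,0,0,0,0],
    [0,0,0,0,0,0,0.2],
    [0,0,0,0,0,0,0.3],
    [0,0,-0.02,0,0,0,0.3],
    [0,0,-0.04,0,0,0,0.3],
    [0,0,-0.04,0,0,0,0.3],
    [-0.05,0,-0.02,0,0,0,0.3],
    [-0.05,0,0,0,0,0,0.3],
    [-0.05,0,0,0,0,0,0.3]
  ]
}}

```text
clock: 37.08
position: [0.5347, -0.1251, 0.1744]
ee_rot: [0.91, 0.414, 0.001, 0.0]
ft_force: [0.3, -0.8, 0.2]
grip_width: 0.649
```

Emit:
{"fn": "move_arm", "kwargs": {
  "deltas": [
    [0,0.05,-0.02,0,0,0,0.3],
    [0,0.05,0,0,0,0,0.3],
    [0,0.04,0,0,0,0,0.3],
    [0,0.04,0,0,0,0,0.3],
    [0,0,0,0,0,0,0.3],
    [0,0,0,0,0,0,0.3]
  ]
}}

```text
clock: 37.83
position: [0.6709, -0.242, 0.1939]
ee_rot: [0.91, 0.414, 0.0, 0.0]
ft_force: [-0.5, 0.3, 0.5]
grip_width: 0.652
```

```bash
python3 plan.py;python3 -c "
from h import *
shot('u')
p,_=load('u','top');a=cv2.resize(p[120:210,210:310],None,fx=6,fy=6,interpolation=2)
cv2.imwrite('pics/u_c2.png',a[:,:,::-1])
"; python3 stk.py u; python3 meas.py u | cut -c1-130
```

```text
t 37.83 pos [ 0.6709 -0.242   0.1939] yaw 48.89 tilt [ 0.02 -0.02] w 0.652 F [-0.5  0.3  0.5] q [-0.28  0.72  0.96  1.28 -0.57  1.42 -0.09]
top washer circ 633.5 -7.9 r23.6 rect [633.5  -8. ] [45.5 45.3] bbox [633.5  -8. ]
top block circ 633.3 -9.0 r39.4 rect [633.1  -9.1] [57.4 58.6] bbox [632.9  -9. ]
top pad+ circ 634.7 -10.4 r54.1 rect [634.6 -10. ] [103.4 107.9] bbox [634.6 -10.1]
top button circ 630.7 -8.2 r15.2 rect [630.7  -8.2] [26.7 27.2] bbox [630.7  -8.2]
side washer circ 625.8 -16.2 r29.8 rect [624.9 -18.6] [54.7 46.2] bbox [626.7 -14.8]
side block circ 629.4 -11.0 r43.7 rect [635.1  -9.8] [72.  75.6] bbox [635.   -9.7]
side pad+ circ 677.0 10.6 r62.3 rect [657.6  18.3] [123.6  78.5] bbox [665.4   8.7]
side button circ 623.2 -22.2 r22.2 rect [622.3 -21.6] [43.6 26.1] bbox [622.7 -20.8]
top
[13.6 82.7] 2345 ztop 0.0376 cen [0.8355 0.5773 0.0353] mid [0.8444 0.5722 0.0392] ext [0.2047 0.0779 0.0152] [43 42 44]
[329.1 110.4] 231 ztop 0.0244 cen [ 0.7345 -0.1783  0.0226] mid [ 0.7583 -0.1781  0.0231] ext [0.0982 0.0234 0.0094] [49 47 45]
[166.8 134.1] 598 ztop 0.0681 cen [0.
[... 1789 characters left out ...]
84 -0.0148  0.0606] ext [0.032  0.0318 0.0234] [85 84 65]
[214.9 191.5] 247 ztop 0.0394 cen [0.5084 0.0663 0.038 ] mid [0.509  0.0672 0.0391] ext [0.0327 0.0349 0.0112] [75 37 76]
[353.5 209.5] 376 ztop 0.0251 cen [ 0.7043 -0.1899  0.0232] mid [ 0.7072 -0.1869  0.0237] ext [0.0831 0.0305 0.0092] [52 39 31]
[227.  229.7] 307 ztop 0.0398 cen [ 0.4418 -0.0644  0.0384] mid [ 0.4427 -0.0638  0.0389] ext [0.034  0.0355 0.0099] [139  64   2]
[ 35.5 310.7] 8611 ztop 0.1663 cen [ 0.0403 -0.0603  0.1803] mid [ 0.0416 -0.0601  0.1802] ext [0.0791 0.0305 0.0396] [108  98  81
[366.2 269.3] 3447 ztop 0.0284 cen [ 0.5797 -0.3301  0.0294] mid [ 0.5831 -0.3267  0.0346] ext [0.162  0.1502 0.0244] [136  25  14
```

View pics/u_c2.png

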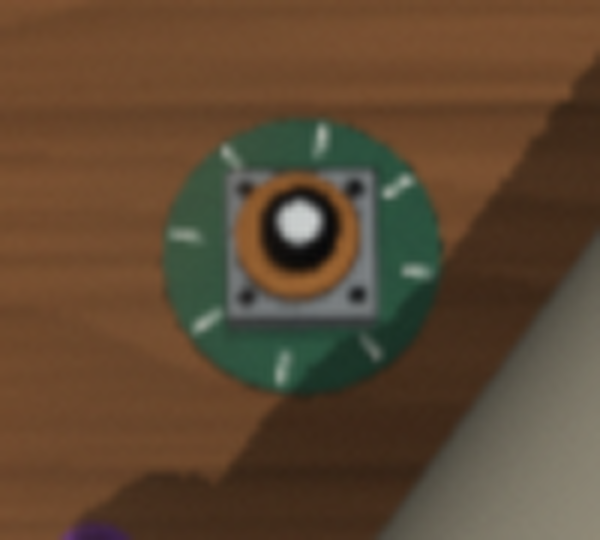

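View pics/u_side.png

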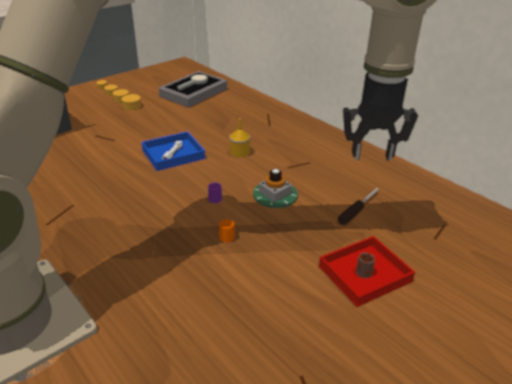

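View pics/u_top.png

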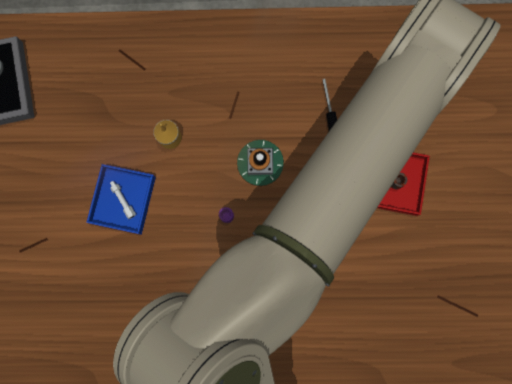

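The button's bright spot at crop (299,222) matches the washer centre (297,235) once shifted 13 px for its 22 mm extra height, so the stack is centred within about 1-2 mm. The socket and extension are in their trays, the bystanders haven't moved, and the arm is clear. Handing in.

```bash
python3 -c "
from h import *
print(manip.hand_in())"
```

```text
the job is handed in; nothing more can be done
None
```

I finished the job and handed it in at about 38 s, with the gripper open and clear of everything; the hand-in gives no verdict.

- **Trays:** The rust-flecked socket stands mouth up near the middle of the red tray. The chrome extension lies flat in the blue tray, diagonal to its sides.
- **Stack:** The block, washer and button are stacked on the green pad, with the button's bright spot up. In the last top view the washer is about 1 mm from the block's centre and the block about 2 mm from the pad's. The button's spot matches the washer's centre to about 1 mm once its height is allowed for.
- **Left alone:** The oil can, the screwdriver and the orange and purple look-alikes are where they started.

Some readings disagreed:
- **Cameras:** The two cameras differ by about 3 mm in y throughout, so I used their mean.
- **Button outline:** The button's raw outline in the top view reads about 3 mm off the washer. I put that down to its side face showing and went by the bright spot instead.
- **Last side view:** The outlines of the stacked parts in the last side view were distorted, so I did not use them.
- **Washer in the grip:** While I carried the washer it looked tilted in one picture. A second look from a clearer angle showed it level, and it landed flat.

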